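Set a yarn shade card in the rotary trimmer

TASK

Get the brown yarn shade card ready for its cut in the rotary trimmer: push the cutter head fully back along its rail to the end nearest the robot, and push the card square against the fence and out under the rail until a 40 mm strip of it hangs over the cutting edge. Do it all by pushing with the fingertips; the card must stay down on the bed, never picked up, and the other things on the table stay where they are.

Things in the scene. Friction and masses are not known exactly. Their poses are not given: they have to be found in the camera images.
- trimmer: Rotary paper trimmer, fixed; flat grey bed with a white grid, its top 22 mm above the table. Frame at table level: x along the rail, away from the robot (yaw within 0.15 rad of the world's), y left, z up. The bed spans x -180 to 180, y -170 to 210 mm; its right-hand edge, y = -170, is the cutting edge, beyond it only the table, 22 mm lower.
- cut_edge (a point): Point on the cutting edge (x = 0, y = -170 mm of the trimmer), level with the bed's top; axes as the trimmer's. The aluminium guide rail lies along this edge, y -170 to -138, x -165 to 165 mm, its bottom 9 and top 34 mm above the bed, so the card slides under it. Black blocks (30 long, 44 wide, 36 mm high) on the bed at x = -165 and 165 carry its ends.
- fence_face (a point): The fence is an aluminium bar across the far end of the bed, 17 mm thick, 10 mm higher than the bed, y -110 to 210 mm, square to the cutting edge. This point is on its robot-side face (x = 130, y = 20 mm of the trimmer), level with the bed's top; axes as the trimmer's.
- cutter_head (a joint): Position of the cutter head along the rail, m: 0 = fully back at its stop at the robot's end, up to 0.21 away. About 2 N of friction; it stays where left. A black block 64 mm long on the rail (35 to 69 mm above the bed, 46 mm wide), with a housing 14 mm thick hanging outside the cutting edge to bed level that blocks a card. It starts 100 to 200 mm from its stop.
- head_far_face (a point): Centre of the cutter head's flat face on the side away from the robot, above the rail, 50 mm above the bed; axes as the trimmer's. A push here towards the robot (trimmer -x) slides the head back.
- card: Yarn shade card: flat stiff brown board, 130 (x) by 170 (y) by 4 mm thick, about 60 g, lying loose on the bed, with a row of six dark holes by its left (trailing) edge. Origin at the centre of its underside; z up. It starts turned up to 0.2 rad from the trimmer, and wholly left of the rail.
- card_lead (a point): Middle of the card's right-hand (leading, -y) edge, the 130 mm edge without holes, which goes under the rail and out over the cutting edge; half-way through the thickness.
- card_trail (a point): Middle of the card's left-hand (trailing, +y) 130 mm edge, beside the holes.
- card_far (a point): Middle of the card's far (+x) 170 mm edge, which goes against the fence.
- card_near (a point): Middle of the card's near (-x) 170 mm edge, on the robot's side.
- reel: Thread reel, 25 mm across, 42 mm tall, standing on the bed's near left corner (origin under its centre). Leave it alone.
- phone: Phone lying on the table left of the trimmer, 74 x 150 x 8 mm (origin under its centre). Leave it alone.
- pin_tin: Round steel pin tin, 63 mm across, 32 mm tall, on the table right of the cutting edge (origin under its centre). Leave it alone.
- scissors: Scissors lying on the table at the right, 195 mm long along their x axis, 60 mm wide, 10 mm high. Leave them alone.
- cone_a: Cone of off-white yarn, 100 mm across, 167 mm tall, standing on the table at the left (origin under its centre). Leave it alone.
- cone_b: Cone of grey yarn, 100 mm across, 152 mm tall, standing on the table at the right (origin under its centre). Leave it alone.
- mug: White mug, 80 mm across, 92 mm tall, handle on its +y side, standing on the table at the right (origin under its centre). Leave it alone.
Mind the look-alikes: they are no part of the job. What is shaped like the card but blue or orange is not meant.

How it is judged:
At the end, for the whole second after the job is handed in: The cutter head is within 8 mm of its stop at the robot's end; the card lies flat and at rest on the bed, its far edge within 4 mm of the fence, square to it within 0.035 rad (2 degrees), and its leading edge overhangs the cutting edge by 35 to 45 mm (value of joint cutter_head below 0.008 m and y of card_lead in the frame of cut_edge between -0.045 and -0.035 m and x of card_far in the frame of fence_face above -0.004 m and angle between the x axis of card and the x axis of trimmer, either way round below 0.035 rad and angle between card's own z axis and vertical below 0.03 rad and height (world z) of card below 0.025 m and linear speed of card below 0.01 m/s); the robot touches nothing.
It fails at once if the card is lifted off the bed (more than 12 mm up, or tipped more than 0.2 rad) (height (world z) of card above 0.034 m or angle between card's own z axis and vertical above 0.2 rad).
It fails at once if a bystander is disturbed (moved more than 20 mm) (distance of any of reel, phone, pin_tin, scissors, cone_a, cone_b, mug from where it was at the start of the episode above 0.02 m).
It also fails if it takes over 70 s, if anything falls off the work surface, if the arm or the gripper's body presses on something with over 40 N, if the wrist force passes 120 N, or if a joint passes its speed limit or range.

ROBOT

A 7-joint arm with a two-finger parallel gripper is mounted at the origin on the work surface. World frame = base frame: x ahead of the robot, y to its left, z up, the work surface at z = 0. Lengths are in m, angles in rad, forces in N, time in s.
With the tool pointing down it reaches from about 0.4 to 0.85 m from the base axis. Payload 4.5 kg.
Tool frame: the origin (TCP) lies midway between the tips of the shut fingers; the grasp point (between the pads) lies 19 mm behind it; z points along the fingers, y is the direction in which the jaws open and shut (so a half turn about z gives the same grasp; the last joint's range is limited). The gripper opens to 88 mm and grips with 3 to 60 N. Pads are 18 mm wide; open, the fingers measure 123 mm over their backs; the gripper's body (75 mm by 187 mm) begins 45 mm behind the grasp point.
Start: joints at [1.209, 0.689, -0.195, 1.565, 0.157, 0.902, -0.215], TCP at [0.241, -0.577, 0.239] pointing down, gripper open.
Joint ranges: [-3.01, 3.01], [-0.46, 2.08], [-1.47, 1.51], [0.13, 2.56], [-1, 4.14], [0.04, 2.09], [-2.66, 2.66]. Speed limits (rad/s): [2.57, 2.57, 3.14, 3.14, 3.14, 3.14, 3.14].

INTERFACE

Orientations are given as a unit quaternion [x, y, z, w].
In Python, from plant import r gives the robot as it stands.
- The arm moves only by the tool play_rows, never from a script. Its argument "targets" is a list of rows, each an object of numbers: "jaw": the closure, from 0 (fully open) to 1 (shut); "dx", "dy", "dz": the shift along the tool's x, y, z in m; "yaw": the turn about the tool's z in rad. A call has exactly 5 rows; each row shifts and turns the pose as measured when the row begins, along the tool's axes as they then stand; what a row does not reach is not made up. A row lasts 1/10 s, in which the tool goes at most 50 mm and 8.59 degrees, less where a joint would pass 70% of its speed; a pose out of reach is approached as far as the arm can. A call with a gripper value outside its range is refused whole. The fingers move at their own pace and stop on an object; "squeeze" is the grip in N (left out, the last holds). Time passes only in rows, so rows that do not move let the fingers close, or fill a call up. It gives the time, the measured TCP pose, the force and the opening at its end, in the units of the state.
- r.get_state(): the state, without advancing time (a new reading comes with each control period).
- r.snapshot(name): name is "scene" or "top" or "wrist"; returns a dict with "frame" (420x560x3 uint8, red, green, blue), "z_map" (420x560 float32, m along the optical axis (not along the pixel's ray), 0 where there is no reading), "mtx" (3x3 intrinsics, pixels), "position" and "orientation" of the camera in the world; the wrist camera has in their place "T_tool_cam" (4x4, takes a point from camera to tool coordinates, whose origin is the TCP and whose axes are the flange's). Camera axes: x right, y up, looking along -z (the intrinsics and any distortion apply to the point x, -y, -z); pixel columns grow to the right and rows downward; lengths in m; the calibration is good to about 2 mm. A picture is of the moment at which its call begins: read the wrist's pose just before it.
- r.finish_job(): hands the job in, once; it reports no verdict.
The state is a dict: "clock": time; "q": joint angles; "qd": joint speeds; "joint_torque": joint torques, N m; "tool_pos": TCP position; "eef_rot": TCP orientation; "contact_force": force on the tool from outside, world axes, zero at the start; "moment": the same for the moment, N m; "opening": opening from 0.0 (shut) to 1.0 (fully open).
Only numpy, scipy, OpenCV 4.12 (cv2) and the standard library are available. Lean on these libraries where they do the work, as an engineer would, in place of code of your own. Each camera call takes 0.05 s, during which the arm holds its last target.

## Working session

There is one attempt and no reset: what is moved stays moved. The work goes in short steps, Python scripts to look and compute and a tool call to move; the robot and the scene stay as the last step left them, time stands still between calls to the robot, and variables do not carry over. Pictures are saved under pics/ and viewed, and the job is handed in when it is done.

Besides the shell and the picture viewer there is one more tool, called as name([rows], argument=value, ...), one row to a line, values as JSON. play_rows: Moves the arm, as the interface text tells. Its arguments: {"type":"object","properties":{"targets":{"type":"array"},"squeeze":{"type":"number"}},"required":["targets"]}

```bash
mkdir -p pics; ls; cat > h.py <<'E'
import numpy as np, cv2
from scipy.spatial.transform import Rotation as R
from plant import r
def snap(n,fn=None):
    s=r.snapshot(n)
    if fn: cv2.imwrite('pics/'+fn,s['frame'][:,:,::-1])
    return s
E
python3 - <<'E'
from h import *
for n in ['scene','top']:
    s=snap(n,n+'0.png'); print(n,s['mtx'],s['position'],s['orientation'],[k for k in s])
    np.savez('/tmp/'+n+'0.npz',**{k:v for k,v in s.items() if not isinstance(v,str)})
st=r.get_state(); print({k:np.round(v,3) for k,v in st.items()})
E
```

```text
pics
scene [[447.35562589   0.         278.42415788]
 [  0.         447.35562589 208.17655467]
 [  0.           0.           1.        ]] [1.25898691 0.73725262 0.84718978] [0.18516212 0.41386919 0.81507858 0.36065799] ['frame', 'z_map', 'mtx', 'position', 'orientation']
top [[524.81936519   0.         268.47571797]
 [  0.         524.81936519 203.32686566]
 [  0.           0.           1.        ]] [0.20169516 0.02888639 1.5779505 ] [-0.05893807  0.05496191  0.70739223 -0.70221202] ['frame', 'z_map', 'mtx', 'position', 'orientation']
{'clock': np.float64(0.1), 'q': array([ 1.209,  0.69 , -0.195,  1.566,  0.157,  0.902, -0.215]), 'qd': array([-0.   , -0.001,  0.   , -0.005, -0.002, -0.   ,  0.   ]), 'joint_torque': array([-3.0000e-03, -5.2850e+01, -1.2720e+00, -1.5384e+01, -5.3000e-02,
        2.0000e-03,  0.0000e+00]), 'tool_pos': array([ 0.241, -0.576,  0.238]), 'eef_rot': array([ 0.98 ,  0.197, -0.   , -0.001]), 'contact_force': array([0.186, 0.186, 0.297]), 'moment': array([-0.018,  0.029, -0.015]), 'opening': np.float64(1.0)}
```

View pics/scene0.png

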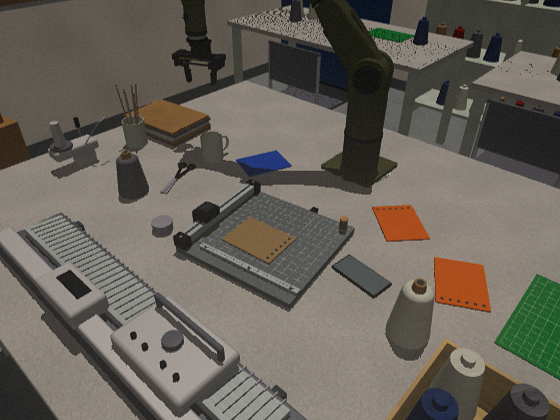

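View pics/top0.png

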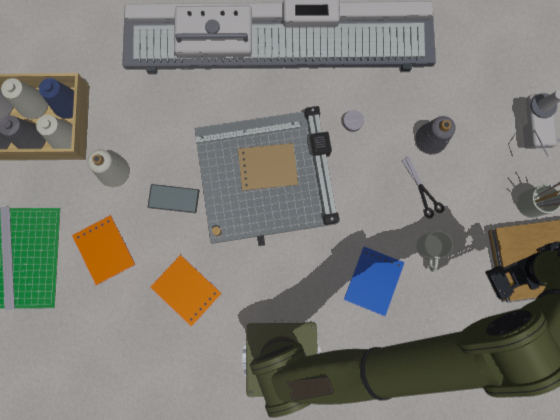

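The brown card is at about (269,167) in the top view. The look-alikes are blue (374,281), orange (104,250) and orange (186,290). The cutter head is at (320,143), near the fence, and the rail runs from (313,112) to (331,218).

```bash
cat >> h.py <<'E'
def ray(s,uv,z):
    uv=np.atleast_2d(np.asarray(uv,float)); K=s['mtx']
    d=np.c_[(uv[:,0]-K[0,2])/K[0,0],-(uv[:,1]-K[1,2])/K[1,1],-np.ones(len(uv))]
    Rm=R.from_quat(s['orientation']).as_matrix(); d=d@Rm.T; p=np.asarray(s['position'])
    return p+d*((z-p[2])/d[:,2])[:,None]
def cloud(s):
    K=s['mtx'];Z=s['z_map'];v,u=np.mgrid[0:Z.shape[0],0:Z.shape[1]]
    P=np.stack([(u-K[0,2])/K[0,0]*Z,-(v-K[1,2])/K[1,1]*Z,-Z],-1)
    return P@R.from_quat(s['orientation']).as_matrix().T+np.asarray(s['position'])
def brown(s,lo=(8,90,60),hi=(22,255,255)):
    hsv=cv2.cvtColor(np.ascontiguousarray(s['frame']),cv2.COLOR_RGB2HSV); return cv2.inRange(hsv,lo,hi)
E
python3 - <<'E'
from h import *
s=dict(np.load('/tmp/top0.npz'))
f=s['frame'];hsv=cv2.cvtColor(f,cv2.COLOR_RGB2HSV)
print(hsv[167,285],hsv[160,270],hsv[200,300],hsv[80,150])
c=cv2.resize(f[95:255,180:370],None,fx=4,fy=4,interpolation=cv2.INTER_CUBIC)
cv2.imwrite('pics/c0.png',c[:,:,::-1])
P=cloud(s)
for uv in [(285,167),(270,200),(220,130),(370,180),(320,143),(331,218),(313,112),(322,170),(261,240)]: print(uv,P[uv[1],uv[0]].round(4),hsv[uv[1],uv[0]])
E
```

```text
[ 18  91 145] [ 18  92 144] [ 98  17 117] [ 12   8 152]
(285, 167) [ 0.5655 -0.0141  0.0252] [ 18  91 145]
(270, 200) [0.4644 0.0321 0.0254] [105  17 119]
(220, 130) [0.6841 0.1842 0.0231] [100  14 113]
(370, 180) [ 0.5306 -0.2767 -0.0105] [ 12   8 156]
(320, 143) [ 0.6207 -0.1153  0.0922] [110  13  58]
(331, 218) [ 0.4039 -0.1454  0.0596] [130  16 148]
(313, 112) [ 0.726  -0.0994  0.0615] [120   5  48]
(322, 170) [ 0.5474 -0.1225  0.0594] [100  13 117]
(261, 240) [0.3456 0.0599 0.0121] [150   9  57]
```

View pics/c0.png

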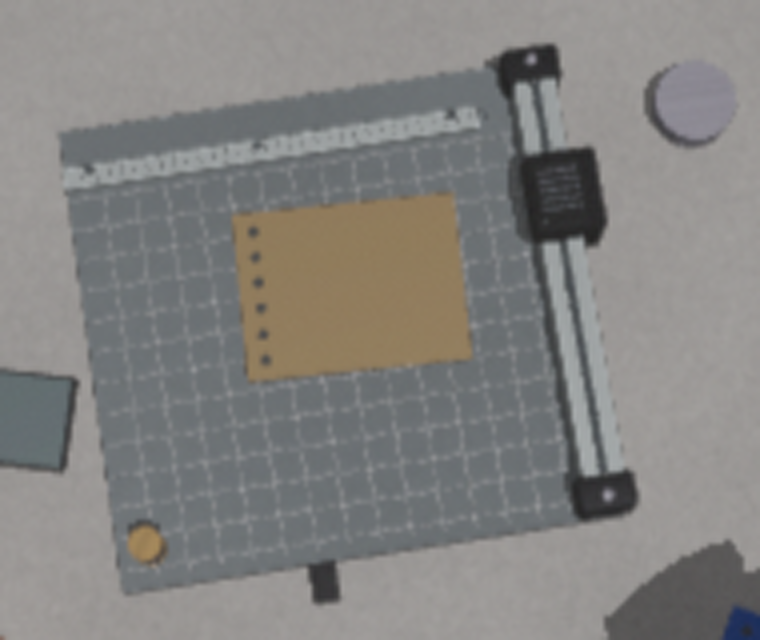

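```bash
cat >> h.py <<'E'
def edge(img,a,b,w=4,n=40):
    """subpixel straight edge near a-b: strongest gradient across, robust line; returns 2 points on it"""
    a=np.array(a,float);b=np.array(b,float);t=(b-a)/np.linalg.norm(b-a);nn=np.array([-t[1],t[0]])
    g=cv2.GaussianBlur(img.astype(np.float32),(0,0),1.0)
    o=np.arange(-w,w+.01,.1); L=np.linspace(0.05,.95,n)
    q=a+(b-a)*L[:,None]; X=q[:,None]+o[None,:,None]*nn
    p=cv2.remap(g,X[...,0].astype(np.float32),X[...,1].astype(np.float32),cv2.INTER_LINEAR)
    d=np.abs(np.gradient(p,axis=1)); k=d.argmax(1); pts=q+o[k][:,None]*nn
    vx,vy,x0,y0=cv2.fitLine(pts.astype(np.float32),cv2.DIST_HUBER,0,.01,.01).ravel()
    v=np.array([vx,vy]);c=np.array([x0,y0]); 
    if v@t<0:v=-v
    res=np.abs((pts-c)@np.array([-vy,vx]))
    return c+v*((a-c)@v),c+v*((b-c)@v),np.median(res)
def W(s,e,z): return ray(s,[e[0],e[1]],z)[:,:2]
def ang(P): d=P[1]-P[0]; return np.arctan2(d[1],d[0])
E
python3 - <<'E'
from h import *
s=dict(np.load('/tmp/top0.npz'))
f=s['frame'];g=cv2.cvtColor(f,cv2.COLOR_RGB2GRAY);sat=cv2.cvtColor(f,cv2.COLOR_RGB2HSV)[...,1]
C=lambda u,v:(180+u/4-.4,95+v/4-.4)
E={}
E['left']=(g,C(125,585),C(68,195),.022)
E['near']=(g,C(310,562),C(140,590),.022)
E['near2']=(g,C(570,522),C(350,557),.022)
E['far']=(g,C(70,132),C(480,72),.022)
E['fenceback']=(g,C(70,168),C(470,108),.032)
E['fencefront']=(g,C(70,190),C(470,130),.032)
E['railL']=(g,C(580,440),C(547,260),.056)
E['railR']=(g,C(618,460),C(580,260),.056)
for k,a,b in [('cfar',(240,214),(450,194)),('cnear',(255,382),(465,359)),('clead',(470,350),(455,205)),('ctrail',(248,372),(235,222))]:
    E[k]=(sat,C(*a),C(*b),.026)
Ws={}
for k,(im,a,b,z) in E.items():
    e=edge(im,a,b); P=W(s,e,z);Ws[k]=P; print(k,np.round(e[0],2),np.round(e[1],2),'res %.2f'%e[2],P.round(4).tolist(),'ang %.4f'%ang(P))
np.savez('/tmp/W0.npz',**Ws)
E
```

```text
left [209.39 241.05] [195.99 143.43] res 0.20 [[0.3427, 0.2131], [0.6424, 0.2576]] ang 0.1471
near [257.32 236.5 ] [214.76 243.11] res 0.16 [[0.3552, 0.0707], [0.3364, 0.1971]] ang 1.7181
near2 [322.26 226.1 ] [267.25 234.81] res 0.15 [[0.3848, -0.1231], [0.36, 0.0411]] ang 1.7209
far [197.01 127.  ] [299.42 111.4 ] res 0.22 [[0.6947, 0.2552], [0.7419, -0.0608]] ang -1.4224
fenceback [197.14 136.86] [297.06 121.33] res 0.24 [[0.6603, 0.2529], [0.7068, -0.0525]] ang -1.4196
fencefront [197.06 141.82] [297.02 126.6 ] res 0.20 [[0.6447, 0.2529], [0.6901, -0.0521]] ang -1.4230
railL [323.67 204.76] [315.78 159.7 ] res 0.17 [[0.4438, -0.1253], [0.5798, -0.1051]] ang 0.1477
railR [331.31 210.08] [322.7  159.93] res 0.22 [[0.4278, -0.1473], [0.5789, -0.1257]] ang 0.1425
cfar [239.6  148.07] [292.05 142.59] res 0.17 [[0.6256, 0.1237], [0.6414, -0.0365]] ang -1.4719
cnear [243.33 189.91] [295.86 184.47] res 0.11 [[0.4957, 0.1122], [0.5111, -0.0461]] ang -1.4739
clead [297.36 182.07] [293.08 145.88] res 0.17 [[0.5184, -0.0507], [0.6311, -0.0395]] ang 0.0999
ctrail [241.26 187.63] [237.7  150.16] res 0.26 [[0.5027, 0.1184], [0.6191, 0.1294]] ang 0.0947
```

```bash
cat >> h.py <<'E'
def setT(o,yaw): np.savez('/tmp/T.npz',o=o,yaw=yaw)
def T():
    d=np.load('/tmp/T.npz');y=float(d['yaw']); return d['o'],y,np.array([[np.cos(y),-np.sin(y)],[np.sin(y),np.cos(y)]])
def toT(P): o,y,M=T(); return (np.asarray(P)[...,:2]-o)@M
def toW(P): o,y,M=T(); return np.asarray(P)@M.T+o
def go(xt,yt,z,jaw):
    """jaw='x' or 'y': trimmer axis the jaws open along; prints tool-axis shift needed"""
    st=r.get_state();p=np.array(st['tool_pos']);Rm=R.from_quat(st['eef_rot']).as_matrix()
    d=np.r_[toW([xt,yt]),z]-p; o,y,M=T()
    a=np.arctan2(Rm[1,1],Rm[0,1]); tgt=y+(0 if jaw=='x' else np.pi/2)
    dw=(tgt-a+np.pi/2)%np.pi-np.pi/2
    print('clock %.2f'%st['clock'],'T-pos',(toT(p)*1000).round(1),'z %.4f'%p[2],'F',np.round(st['contact_force'],2))
    print(' now-axes shift',(Rm.T@d).round(4),'yaw(tool) %.4f'%(-dw),'tilt',Rm[2].round(3),'q7 %.2f'%st['q'][6])
    # shift in axes after the turn
    Rn=R.from_euler('z',dw).as_matrix()@Rm; print(' after-turn shift',(Rn.T@d).round(4))
E
python3 - <<'E'
from h import *
d=np.load('/tmp/W0.npz')
yaw=0.1475
M=np.array([[np.cos(yaw),-np.sin(yaw)],[np.sin(yaw),np.cos(yaw)]])
Q={k:(d[k].mean(0)@M) for k in d}
for k in Q: print(k,Q[k].round(4))
ys=[Q['left'][1]-.21,Q['railL'][1]+.138,Q['railR'][1]+.170]; xs=[Q['near'][0]+.18,Q['near2'][0]+.18,Q['far'][0]-.18,Q['fenceback'][0]-.147,Q['fencefront'][0]-.13]
print('y0',np.round(ys,4),'x0',np.round(xs,4))
o=M@np.array([np.mean(xs),np.mean(ys)]); setT(o,yaw); print(o)
for k in ['cfar','cnear','clead','ctrail']: print(k,(toT(d[k].mean(0))*1000).round(1))
s=dict(np.load('/tmp/top0.npz'));P=cloud(s)
# head: points above z .08 near rail
L=toT(P); m=(P[...,2]>.08)&(abs(L[...,1]+.154)<.03)&(abs(L[...,0])<.15); print('head',m.sum(),np.percentile(L[m],[2,50,98],axis=0).round(4),np.median(P[m][:,2]))
go(.12,-.154,.2,'y')
E
```

```text
left [0.5218 0.1604]
near [0.3617 0.0816]
near2 [ 0.3623 -0.0953]
far [ 0.7248 -0.0094]
fenceback [ 0.6908 -0.0013]
fencefront [0.6749 0.0012]
railL [ 0.4893 -0.1892]
railR [ 0.4778 -0.209 ]
cfar [ 0.633 -0.05 ]
cnear [ 0.5028 -0.0413]
clead [ 0.5619 -0.1291]
ctrail [0.573  0.0401]
y0 [-0.0496 -0.0512 -0.039 ] x0 [0.5417 0.5423 0.5448 0.5438 0.5449]
[0.54445063 0.03379848]
cfar [89.5 -3.4]
cnear [-40.7   5.3]
clead [ 18.4 -82.5]
ctrail [29.5 86.7]
head 338 [[ 0.026  -0.1824]
 [ 0.0546 -0.1583]
 [ 0.0862 -0.1359]] 0.08951728226907019
clock 0.10 T-pos [-390.1 -558.7] z 0.2380 F [0.19 0.19 0.3 ]
 now-axes shift [ 0.5939 -0.2668  0.0384] yaw(tool) 0.2484 tilt [-0.    -0.002 -1.   ] q7 -0.22
 after-turn shift [ 0.5101 -0.4047  0.0386]
```

```bash
python3 - <<'E'
from h import *
y=0.1475;M=np.array([[np.cos(y),-np.sin(y)],[np.sin(y),np.cos(y)]]);setT(M@np.array([.5432,-.0504]),y)
d=np.load('/tmp/W0.npz')
for k in ['cfar','cnear','clead','ctrail']: print(k,(toT(d[k].mean(0))*1000).round(1))
s=dict(np.load('/tmp/top0.npz'));P=cloud(s);L=toT(P)
m=(P[...,2]>.08)&(abs(L[...,1]+.154)<.04)&(abs(L[...,0])<.15); print('head',np.percentile(L[m],[2,50,98],axis=0).round(4))
go(.12,-.154,.2,'y')
E
```

```text
cfar [89.8  0.4]
cnear [-40.4   9.1]
clead [ 18.7 -78.7]
ctrail [29.8 90.5]
head [[ 0.0263 -0.1835]
 [ 0.0554 -0.156 ]
 [ 0.0863 -0.1322]]
clock 0.10 T-pos [-389.8 -554.9] z 0.2380 F [0.19 0.19 0.3 ]
 now-axes shift [ 0.5927 -0.2632  0.0384] yaw(tool) 0.2484 tilt [-0.    -0.002 -1.   ] q7 -0.22
 after-turn shift [ 0.5098 -0.4008  0.0386]
```

play_rows([
  {"jaw":1,"dx":0.03,"dy":-0.03,"dz":0,"yaw":0.12},
  {"jaw":1,"dx":0.03,"dy":-0.03,"dz":0,"yaw":0.12},
  {"jaw":1,"dx":0.035,"dy":-0.03,"dz":0,"yaw":0},
  {"jaw":1,"dx":0.035,"dy":-0.03,"dz":0,"yaw":0},
  {"jaw":1,"dx":0.035,"dy":-0.03,"dz":0,"yaw":0},
])

```text
clock: 0.6
tool_pos: [0.3644, -0.397, 0.2349]
eef_rot: [0.998, 0.064, -0.003, -0.0]
contact_force: [0.7, -0.2, 0.7]
opening: 0.571
```

```bash
python3 -c "
from h import *
go(.12,-.154,.2,'y')"
```

```text
clock 0.60 T-pos [-241.1 -395.9] z 0.2349 F [ 0.72 -0.16  0.66]
 now-axes shift [ 0.3564 -0.249   0.0327] yaw(tool) -0.0200 tilt [-0.007 -0.001 -1.   ] q7 -0.79
 after-turn shift [ 0.3613 -0.2418  0.0326]
```

play_rows([
  {"jaw":1,"dx":0.04,"dy":-0.028,"dz":0,"yaw":-0.02},
  {"jaw":1,"dx":0.04,"dy":-0.028,"dz":0,"yaw":0},
  {"jaw":1,"dx":0.04,"dy":-0.028,"dz":0,"yaw":0},
  {"jaw":1,"dx":0.04,"dy":-0.028,"dz":0,"yaw":0},
  {"jaw":1,"dx":0.04,"dy":-0.028,"dz":0,"yaw":0},
])

```text
clock: 1.1
tool_pos: [0.5447, -0.2233, 0.2323]
eef_rot: [0.997, 0.073, -0.005, -0.001]
contact_force: [1.4, -0.9, -0.7]
opening: 0.118
```

play_rows([
  {"jaw":1,"dx":0.04,"dy":-0.026,"dz":0,"yaw":0},
  {"jaw":1,"dx":0.04,"dy":-0.026,"dz":0,"yaw":0},
  {"jaw":1,"dx":0.04,"dy":-0.026,"dz":0.01,"yaw":0},
  {"jaw":1,"dx":0.02,"dy":-0.015,"dz":0.01,"yaw":0},
  {"jaw":1,"dx":0.0,"dy":0,"dz":0,"yaw":0},
])

```text
clock: 1.6
tool_pos: [0.6768, -0.095, 0.2079]
eef_rot: [0.997, 0.079, -0.005, -0.004]
contact_force: [0.2, 1.0, 0.3]
opening: 0.006
```

```bash
python3 -c "
from h import *
go(.12,-.154,.066,'y')"
```

```text
clock 1.60 T-pos [ 112.2 -143.1] z 0.2079 F [0.16 0.98 0.32]
 now-axes shift [0.009  0.0122 0.1417] yaw(tool) 0.0116 tilt [-0.009 -0.008 -1.   ] q7 -1.37
 after-turn shift [0.0091 0.0121 0.1417]
```

play_rows([
  {"jaw":1,"dx":0.009,"dy":0.012,"dz":0.02,"yaw":0.01},
  {"jaw":1,"dx":0,"dy":0,"dz":0.04,"yaw":0},
  {"jaw":1,"dx":0,"dy":0,"dz":0.025,"yaw":0},
  {"jaw":1,"dx":0.0,"dy":0,"dz":0,"yaw":0},
  {"jaw":1,"dx":0.0,"dy":0,"dz":0,"yaw":0},
])

```text
clock: 2.1
tool_pos: [0.6846, -0.1097, 0.1212]
eef_rot: [0.997, 0.073, -0.006, -0.002]
contact_force: [0.0, 0.1, -0.8]
opening: 0.002
```

```bash
python3 -c "
from h import *
go(.12,-.156,.066,'y')
s=snap('wrist','w1.png');print(s['T_tool_cam'].round(3) if hasattr(s['T_tool_cam'],'round') else s['T_tool_cam'])
snap('top','t1.png')"
```

```text
clock 2.10 T-pos [ 117.8 -158.7] z 0.1212 F [ 0.01  0.08 -0.75]
 now-axes shift [ 0.0028 -0.0024  0.0552] yaw(tool) -0.0008 tilt [-0.012 -0.005 -1.   ] q7 -1.37
 after-turn shift [ 0.0028 -0.0024  0.0552]
[[ 0.     0.95   0.311  0.082]
 [ 1.    -0.     0.     0.001]
 [ 0.     0.311 -0.95  -0.145]
 [ 0.     0.     0.     1.   ]]
```

View pics/w1.png

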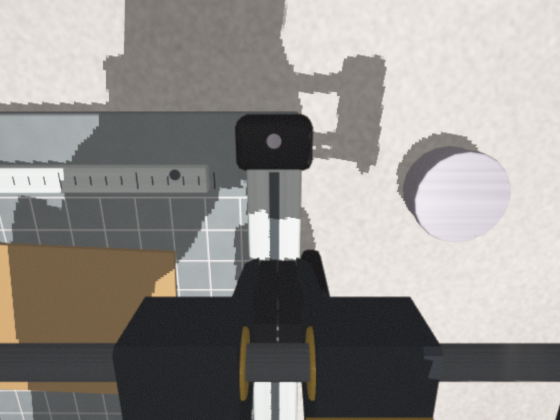

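```bash
cat >> h.py <<'E'
def wcloud(s,st):
    K=s['mtx'];Z=s['z_map'];v,u=np.mgrid[0:Z.shape[0],0:Z.shape[1]]
    P=np.stack([(u-K[0,2])/K[0,0]*Z,-(v-K[1,2])/K[1,1]*Z,-Z,np.ones_like(Z)],-1)@np.array(s['T_tool_cam']).T
    return P[...,:3]@R.from_quat(st['eef_rot']).as_matrix().T+np.asarray(st['tool_pos'])
E
python3 -c "
from h import *
st=r.get_state();s=r.snapshot('wrist');P=wcloud(s,st);print(s['mtx'][0])
for uv in [(278,365),(280,275),(320,270),(278,310),(150,320),(245,340),(274,200),(274,235),(274,142),(100,300),(100,360)]: print(uv,s['z_map'][uv[1],uv[0]].round(3),(toT(P[uv[1],uv[0]])*1000).round(1),P[uv[1],uv[0],2].round(4))
t=r.snapshot('top');cv2.imwrite('pics/t1c.png',cv2.resize(t['frame'][80:240,240:430],None,fx=4,fy=4)[:,:,::-1])
"
```

```text
[374.98434005   0.         277.24079583]
(278, 365) 0.079 [ 144.6 -160. ] 0.2021
(280, 275) 0.148 [ 128.7 -160.6] 0.1349
(320, 270) 0.234 [  89.1 -185.8] 0.0571
(278, 310) 0.207 [  81.5 -159.6] 0.0889
(150, 320) 0.079 [ 153.8 -133. ] 0.1994
(245, 340) 0.078 [ 150.7 -153.1] 0.2017
(274, 200) 0.221 [ 134.6 -157.2] 0.0558
(274, 235) 0.227 [ 112.7 -157.1] 0.0569
(274, 142) 0.208 [ 169.  -157.3] 0.058
(100, 300) 0.279 [ 46.4 -26.9] 0.0249
(100, 360) 0.081 [ 144.4 -121.5] 0.2005
```

View pics/t1c.png

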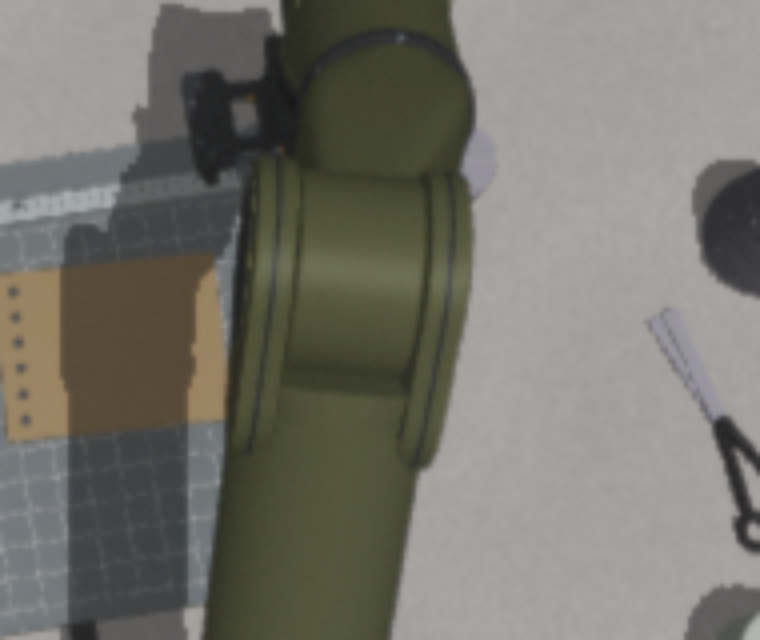

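play_rows([
  {"jaw":1,"dx":0.004,"dy":-0.001,"dz":0.02,"yaw":0},
  {"jaw":1,"dx":0,"dy":0,"dz":0.02,"yaw":0},
  {"jaw":1,"dx":0,"dy":0,"dz":0.014,"yaw":0},
  {"jaw":1,"dx":0.0,"dy":0,"dz":0,"yaw":0},
  {"jaw":1,"dx":0.0,"dy":0,"dz":0,"yaw":0},
])

```text
clock: 2.8
tool_pos: [0.6922, -0.1063, 0.0673]
eef_rot: [0.997, 0.074, -0.002, -0.002]
contact_force: [-0.3, 0.3, 0.5]
opening: 0.006
```

```bash
python3 -c "
from h import *
go(-.077,-.156,.066,'y')
"
```

```text
clock 2.80 T-pos [ 125.9 -156.5] z 0.0673 F [-0.28  0.32  0.55]
 now-axes shift [-0.2029 -0.0006  0.0019] yaw(tool) 0.0008 tilt [-0.003 -0.004 -1.   ] q7 -1.38
 after-turn shift [-0.2029 -0.0004  0.0019]
```

play_rows([
  {"jaw":1,"dx":-0.015,"dy":0,"dz":0,"yaw":0},
  {"jaw":1,"dx":-0.015,"dy":0,"dz":0,"yaw":0},
  {"jaw":1,"dx":-0.015,"dy":0,"dz":0,"yaw":0},
  {"jaw":1,"dx":-0.015,"dy":0,"dz":0,"yaw":0},
  {"jaw":1,"dx":-0.015,"dy":0,"dz":0,"yaw":0},
])

```text
clock: 3.3
tool_pos: [0.6249, -0.1157, 0.0704]
eef_rot: [0.997, 0.075, 0.008, -0.002]
contact_force: [2.2, 0.8, -2.1]
opening: 0.006
```

```bash
python3 -c "
from h import *
go(-.077,-.156,.066,'y')
"
```

```text
clock 3.30 T-pos [  57.9 -155.9] z 0.0704 F [ 2.2   0.84 -2.12]
 now-axes shift [-0.1349 -0.0003  0.0023] yaw(tool) 0.0031 tilt [ 0.015 -0.002 -1.   ] q7 -1.37
 after-turn shift [-1.349e-01  1.000e-04  2.300e-03]
```

play_rows([
  {"jaw":1,"dx":-0.015,"dy":0,"dz":0.001,"yaw":0},
  {"jaw":1,"dx":-0.015,"dy":0,"dz":0.001,"yaw":0},
  {"jaw":1,"dx":-0.015,"dy":0,"dz":0.001,"yaw":0},
  {"jaw":1,"dx":-0.015,"dy":0,"dz":0.001,"yaw":0},
  {"jaw":1,"dx":-0.015,"dy":0,"dz":0.001,"yaw":0},
])

```text
clock: 3.8
tool_pos: [0.5624, -0.1252, 0.0706]
eef_rot: [0.997, 0.076, 0.023, -0.001]
contact_force: [2.8, 1.7, 1.7]
opening: 0.006
```

```bash
python3 -c "
from h import *
go(-.077,-.156,.066,'y')
"
```

```text
clock 3.80 T-pos [  -5.4 -156.1] z 0.0706 F [2.77 1.68 1.72]
 now-axes shift [-0.0718 -0.0005  0.0013] yaw(tool) 0.0053 tilt [ 0.045  0.002 -0.999] q7 -1.35
 after-turn shift [-0.0718 -0.0001  0.0013]
```

play_rows([
  {"jaw":1,"dx":-0.015,"dy":0,"dz":0.001,"yaw":0},
  {"jaw":1,"dx":-0.015,"dy":0,"dz":0.001,"yaw":0},
  {"jaw":1,"dx":-0.012,"dy":0,"dz":0.001,"yaw":0},
  {"jaw":1,"dx":-0.01,"dy":0,"dz":0.001,"yaw":0},
  {"jaw":1,"dx":-0.01,"dy":0,"dz":0.0,"yaw":0},
])

```text
clock: 4.3
tool_pos: [0.5124, -0.1334, 0.0696]
eef_rot: [0.996, 0.078, 0.037, 0.0]
contact_force: [1.9, 2.3, 0.7]
opening: 0.002
```

```bash
python3 -c "
from h import *
go(-.077,-.156,.066,'y')
"
```

```text
clock 4.30 T-pos [ -56.  -156.9] z 0.0696 F [1.93 2.28 0.68]
 now-axes shift [-0.0213 -0.0011  0.0021] yaw(tool) 0.0079 tilt [ 0.074  0.006 -0.997] q7 -1.34
 after-turn shift [-0.0213 -0.0009  0.0021]
```

play_rows([
  {"jaw":1,"dx":-0.01,"dy":0,"dz":0.001,"yaw":0},
  {"jaw":1,"dx":-0.008,"dy":0,"dz":0.001,"yaw":0},
  {"jaw":1,"dx":-0.008,"dy":0,"dz":0.001,"yaw":0},
  {"jaw":1,"dx":-0.008,"dy":0,"dz":0.001,"yaw":0},
  {"jaw":1,"dx":-0.006,"dy":0,"dz":0.0,"yaw":0},
])

```text
clock: 4.8
tool_pos: [0.4967, -0.1364, 0.0681]
eef_rot: [0.995, 0.082, 0.064, 0.002]
contact_force: [8.8, 2.5, -2.2]
opening: 0.003
```

```bash
python3 -c "
from h import *
go(-.077,-.156,.066,'y')
"
```

```text
clock 4.80 T-pos [ -71.9 -157.5] z 0.0681 F [ 8.78  2.47 -2.19]
 now-axes shift [-0.0053 -0.0016  0.0014] yaw(tool) 0.0155 tilt [ 0.126  0.014 -0.992] q7 -1.33
 after-turn shift [-0.0053 -0.0015  0.0014]
```

play_rows([
  {"jaw":1,"dx":0.02,"dy":0,"dz":0,"yaw":0},
  {"jaw":1,"dx":0.03,"dy":0,"dz":-0.02,"yaw":0},
  {"jaw":1,"dx":0.04,"dy":0,"dz":-0.04,"yaw":0},
  {"jaw":1,"dx":0.0,"dy":0,"dz":-0.04,"yaw":0},
  {"jaw":1,"dx":0.0,"dy":0,"dz":0.0,"yaw":0},
])

```text
clock: 5.3
tool_pos: [0.5661, -0.1239, 0.1757]
eef_rot: [0.995, 0.081, 0.055, 0.001]
contact_force: [-0.3, -0.1, 0.6]
opening: 0.003
```

```bash
python3 -c "
from h import *
go(-.05,.05,.15,'y')
snap('scene','s2.png')
st=r.get_state();s=snap('wrist','w2.png');P=wcloud(s,st);L=toT(P)
m=(P[...,2]>.08)&(P[...,2]<.1)&(abs(L[...,1]+.154)<.04)&(abs(L[...,0])<.15); print('head',m.sum(), np.percentile(L[m],[2,50,98],axis=0).round(4) if m.sum() else '')
"
```

```text
clock 5.30 T-pos [  -1.4 -155.3] z 0.1757 F [-0.31 -0.15  0.64]
 now-axes shift [-0.0481 -0.2062  0.0183] yaw(tool) 0.0137 tilt [ 0.109  0.011 -0.994] q7 -1.34
 after-turn shift [-0.0509 -0.2056  0.018 ]
head 1587 [[-0.1449 -0.1757]
 [-0.1271 -0.158 ]
 [-0.1139 -0.1411]]
```

View pics/s2.png

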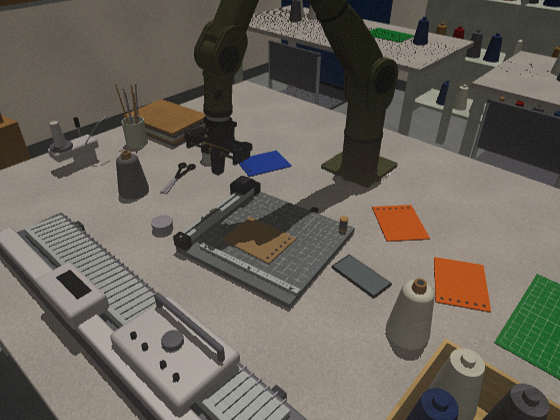

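View pics/w2.png

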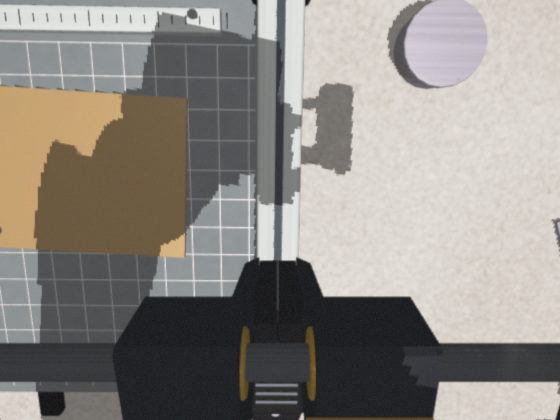

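play_rows([
  {"jaw":0,"dx":-0.015,"dy":-0.04,"dz":0,"yaw":0.007},
  {"jaw":0,"dx":-0.015,"dy":-0.04,"dz":0,"yaw":0.007},
  {"jaw":0,"dx":-0.015,"dy":-0.04,"dz":0,"yaw":0},
  {"jaw":0,"dx":-0.02,"dy":-0.04,"dz":0,"yaw":0},
  {"jaw":0,"dx":0.0,"dy":0,"dz":0.0,"yaw":0},
])

```text
clock: 5.9
tool_pos: [0.4631, 0.0245, 0.1547]
eef_rot: [0.997, 0.07, 0.041, 0.002]
contact_force: [0.5, -0.1, -0.2]
opening: 0.435
```

```bash
python3 -c "
from h import *
go(-.075,.005,.0245,'y')
st=r.get_state();s=snap('wrist','w3.png');P=wcloud(s,st);L=toT(P)
m=(P[...,2]>.08)&(P[...,2]<.1)&(abs(L[...,1]+.154)<.04)&(abs(L[...,0])<.15); print('head',m.sum(), np.percentile(L[m],[2,50,98],axis=0).round(4) if m.sum() else '')
snap('top','t3.png')
"
```

```text
clock 5.90 T-pos [-81.5   6.6] z 0.1547 F [ 0.49 -0.1  -0.16]
 now-axes shift [-0.0041  0.0003  0.1303] yaw(tool) -0.0075 tilt [ 0.082  0.009 -0.997] q7 -1.61
 after-turn shift [-0.0041  0.0004  0.1303]
head 5700 [[-0.1431 -0.1721]
 [-0.1096 -0.1517]
 [-0.0843 -0.1347]]
```

View pics/w3.png

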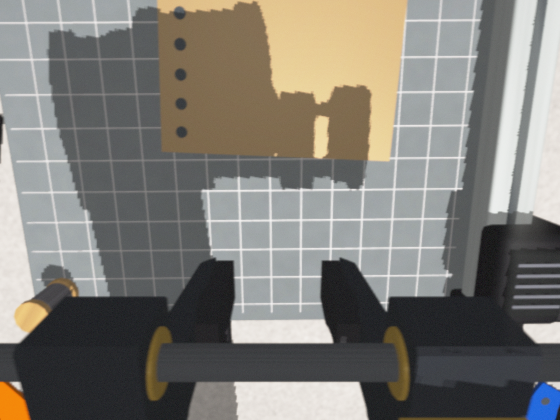

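View pics/t3.png

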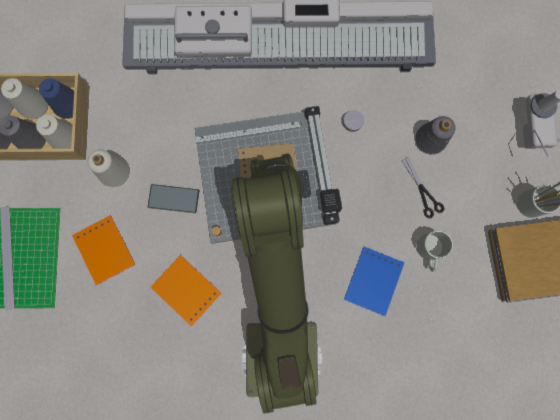

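play_rows([
  {"jaw":0,"dx":0,"dy":0,"dz":0.03,"yaw":-0.007},
  {"jaw":0,"dx":0,"dy":0,"dz":0.03,"yaw":0},
  {"jaw":0,"dx":0,"dy":0,"dz":0.03,"yaw":0},
  {"jaw":0,"dx":0,"dy":0,"dz":0.015,"yaw":0},
  {"jaw":0,"dx":0.0,"dy":0,"dz":0.0,"yaw":0},
])

```text
clock: 6.5
tool_pos: [0.4842, 0.0101, 0.0527]
eef_rot: [0.997, 0.064, 0.035, 0.006]
contact_force: [-0.7, -0.6, 0.3]
opening: 0.977
```

```bash
python3 -c "
from h import *
go(-.075,.005,.0245,'y')
"
```

```text
clock 6.50 T-pos [-62.8 -10.8] z 0.0527 F [-0.67 -0.6   0.26]
 now-axes shift [-0.0144 -0.016   0.027 ] yaw(tool) -0.0205 tilt [ 0.069  0.017 -0.998] q7 -1.94
 after-turn shift [-0.0141 -0.0163  0.027 ]
```

play_rows([
  {"jaw":0,"dx":-0.008,"dy":-0.008,"dz":0,"yaw":-0.01},
  {"jaw":0,"dx":-0.006,"dy":-0.008,"dz":0.006,"yaw":-0.01},
  {"jaw":0,"dx":0,"dy":0,"dz":0.008,"yaw":0},
  {"jaw":0,"dx":0,"dy":0,"dz":0.005,"yaw":0},
  {"jaw":0,"dx":0.0,"dy":0,"dz":0.0,"yaw":0},
])

```text
clock: 7.0
tool_pos: [0.4782, 0.0131, 0.0405]
eef_rot: [0.997, 0.066, 0.029, 0.009]
contact_force: [0.5, -0.3, -0.2]
opening: 0.998
```

```bash
python3 -c "
from h import *
go(-.075,.005,.0245,'y')
"
```

```text
clock 7.00 T-pos [-68.3  -6.9] z 0.0405 F [ 0.46 -0.28 -0.18]
 now-axes shift [-0.0078 -0.0121  0.0153] yaw(tool) -0.0164 tilt [ 0.056  0.021 -0.998] q7 -2.65
 after-turn shift [-0.0076 -0.0122  0.0153]
```

```bash
python3 -c "
from h import *
print(np.round(r.get_state()['q'],3),np.round(r.get_state()['qd'],3))
"
```

```text
[-0.125  0.87  -0.022  2.195  1.072  0.043 -2.648] [ 0.017 -0.008  0.01   0.01  -0.029  0.001  0.03 ]
```

play_rows([
  {"jaw":0,"dx":0,"dy":0,"dz":-0.01,"yaw":-0.1},
  {"jaw":0,"dx":0,"dy":0,"dz":-0.02,"yaw":-0.1},
  {"jaw":0,"dx":0,"dy":0,"dz":-0.03,"yaw":-0.1},
  {"jaw":0,"dx":0,"dy":0,"dz":-0.03,"yaw":-0.1},
  {"jaw":0,"dx":0.0,"dy":0,"dz":-0.03,"yaw":-0.1},
])

```text
clock: 7.5
tool_pos: [0.4657, 0.0099, 0.1623]
eef_rot: [0.948, 0.317, 0.017, 0.015]
contact_force: [0.5, -0.7, 0.0]
opening: 1.003
```

```bash
python3 -c "
from h import *
go(-.075,.005,.0245,'y')
print(np.round(r.get_state()['q'],3),np.round(r.get_state()['qd'],3))
"
```

```text
clock 7.50 T-pos [-81.1  -8.2] z 0.1623 F [ 0.54 -0.73  0.05]
 now-axes shift [ 0.0086 -0.0141  0.1376] yaw(tool) 0.4982 tilt [ 0.022  0.04  -0.999] q7 -1.93
 after-turn shift [ 0.003  -0.0187  0.1373]
[ 0.269  0.674 -0.648  2.134  0.844  0.569 -1.933] [ 0.702 -0.429 -1.07  -0.235 -0.794  0.949  1.709]
```

play_rows([
  {"jaw":0,"dx":0,"dy":0,"dz":0,"yaw":-0.145},
  {"jaw":0,"dx":0,"dy":0,"dz":0,"yaw":-0.145},
  {"jaw":0,"dx":0,"dy":0,"dz":0,"yaw":-0.145},
  {"jaw":0,"dx":0,"dy":0,"dz":0,"yaw":-0.145},
  {"jaw":0,"dx":0.0,"dy":0,"dz":0,"yaw":-0.145},
])

```text
clock: 8.0
tool_pos: [0.4614, 0.0056, 0.168]
eef_rot: [0.767, 0.642, 0.008, 0.017]
contact_force: [0.2, 0.8, -0.4]
opening: 1.001
```

play_rows([
  {"jaw":0,"dx":0,"dy":0,"dz":0,"yaw":-0.145},
  {"jaw":0,"dx":0,"dy":0,"dz":0,"yaw":-0.145},
  {"jaw":0,"dx":0,"dy":0,"dz":0,"yaw":-0.145},
  {"jaw":0,"dx":0,"dy":0,"dz":0,"yaw":-0.145},
  {"jaw":0,"dx":0.0,"dy":0,"dz":0,"yaw":-0.145},
])

```text
clock: 8.5
tool_pos: [0.4531, 0.0006, 0.1683]
eef_rot: [0.478, 0.878, -0.004, 0.01]
contact_force: [-0.0, -0.3, -0.4]
opening: 0.997
```

```bash
python3 -c "
from h import *
go(-.075,.005,.0245,'y')
print(np.round(r.get_state()['q'],3),np.round(r.get_state()['qd'],3))
"
```

```text
clock 8.50 T-pos [-95.  -15.6] z 0.1683 F [-0.01 -0.34 -0.41]
 now-axes shift [0.0135 0.0263 0.1436] yaw(tool) -1.1445 tilt [-0.021  0.003 -1.   ] q7 -0.61
 after-turn shift [-0.017   0.0202  0.1442]
[ 0.501  0.789 -1.043  2.128  1.008  0.838 -0.615] [ 1.800e-01  1.460e-01 -3.480e-01  1.000e-03  1.050e-01  2.780e-01
  1.355e+00]
```

play_rows([
  {"jaw":0,"dx":0,"dy":0,"dz":0,"yaw":-0.14},
  {"jaw":0,"dx":0,"dy":0,"dz":0,"yaw":-0.14},
  {"jaw":0,"dx":0,"dy":0,"dz":0,"yaw":-0.14},
  {"jaw":0,"dx":0,"dy":0,"dz":0,"yaw":-0.14},
  {"jaw":0,"dx":0.0,"dy":0,"dz":0,"yaw":-0.14},
])

```text
clock: 9.0
tool_pos: [0.4434, -0.0044, 0.168]
eef_rot: [0.132, 0.991, -0.009, -0.005]
contact_force: [-0.6, -0.8, 1.1]
opening: 0.999
```

```bash
python3 -c "
from h import *
go(-.075,.005,.0245,'y')
print(np.round(r.get_state()['q'],3),np.round(r.get_state()['qd'],3))
"
```

```text
clock 9.00 T-pos [-105.3  -19.2] z 0.1680 F [-0.63 -0.84  1.07]
 now-axes shift [-0.0191  0.0371  0.1427] yaw(tool) -0.4123 tilt [ 0.008 -0.02  -1.   ] q7 0.06
 after-turn shift [-0.0314  0.027   0.1428]
[ 0.575  0.865 -1.2    2.129  1.046  0.975  0.061] [ 0.128  0.16  -0.3    0.004  0.061  0.277  1.352]
```

play_rows([
  {"jaw":0,"dx":-0.007,"dy":0.01,"dz":0,"yaw":-0.13},
  {"jaw":0,"dx":-0.01,"dy":0.01,"dz":0,"yaw":-0.13},
  {"jaw":0,"dx":-0.01,"dy":0.008,"dz":0,"yaw":-0.13},
  {"jaw":0,"dx":0,"dy":0,"dz":0,"yaw":0},
  {"jaw":0,"dx":0.0,"dy":0,"dz":0,"yaw":0},
])

```text
clock: 9.5
tool_pos: [0.4648, 0.0154, 0.1661]
eef_rot: [-0.072, 0.997, -0.008, -0.02]
contact_force: [0.6, -0.0, -0.1]
opening: 0.999
```

```bash
python3 -c "
from h import *
go(-.075,.005,.0245,'y')
print(np.round(r.get_state()['q'],3),np.round(r.get_state()['qd'],3))
"
```

```text
clock 9.50 T-pos [-81.2  -2.7] z 0.1661 F [ 0.58 -0.01 -0.14]
 now-axes shift [-0.0121  0.0095  0.1411] yaw(tool) -0.0031 tilt [ 0.042 -0.013 -0.999] q7 0.46
 after-turn shift [-0.0121  0.0095  0.1411]
[ 0.545  0.94  -1.268  2.045  1.04   1.096  0.462] [ 0.009  0.011 -0.01  -0.006 -0.024  0.015  0.032]
```

play_rows([
  {"jaw":0,"dx":0,"dy":0.005,"dz":0.02,"yaw":0},
  {"jaw":0,"dx":0,"dy":0.004,"dz":0.02,"yaw":0},
  {"jaw":0,"dx":0,"dy":0,"dz":0.02,"yaw":0},
  {"jaw":0,"dx":0,"dy":0,"dz":0.02,"yaw":0},
  {"jaw":0,"dx":0.0,"dy":0,"dz":0.01,"yaw":0},
])

```text
clock: 10.0
tool_pos: [0.4547, 0.0178, 0.075]
eef_rot: [-0.066, 0.997, -0.01, -0.024]
contact_force: [-0.3, 0.1, -0.3]
opening: 1.001
```

```bash
python3 -c "
from h import *
go(-.075,.005,.0245,'y')
print(np.round(r.get_state()['q'],3),np.round(r.get_state()['qd'],3))
"
```

```text
clock 10.00 T-pos [-90.8   1.1] z 0.0750 F [-0.25  0.11 -0.29]
 now-axes shift [-0.0183  0.0049  0.0496] yaw(tool) -0.0154 tilt [ 0.05  -0.017 -0.999] q7 0.27
 after-turn shift [-0.0183  0.0047  0.0496]
[ 0.474  1.074 -1.142  2.122  1.256  1.005  0.275] [-0.044  0.152  0.115  0.056  0.246 -0.062 -0.182]
```

play_rows([
  {"jaw":0,"dx":-0.006,"dy":0.002,"dz":0.013,"yaw":-0.01},
  {"jaw":0,"dx":-0.006,"dy":0.002,"dz":0.013,"yaw":-0.005},
  {"jaw":0,"dx":-0.004,"dy":0,"dz":0.011,"yaw":0},
  {"jaw":0,"dx":0,"dy":0,"dz":0.005,"yaw":0},
  {"jaw":0,"dx":0.0,"dy":0,"dz":0.0,"yaw":0},
])

```text
clock: 10.5
tool_pos: [0.4683, 0.022, 0.0289]
eef_rot: [-0.072, 0.997, -0.01, -0.026]
contact_force: [-0.1, -0.1, 0.2]
opening: 1.0
```

```bash
python3 -c "
from h import *
go(-.075,.005,.0245,'y')
print(np.round(r.get_state()['q'],3),np.round(r.get_state()['qd'],3))
snap('top','t4.png')
"
```

```text
clock 10.50 T-pos [-76.8   3.4] z 0.0289 F [-0.1  -0.13  0.24]
 now-axes shift [-0.002   0.0017  0.0043] yaw(tool) -0.0029 tilt [ 0.053 -0.017 -0.998] q7 0.25
 after-turn shift [-0.002   0.0017  0.0043]
[ 0.442  1.16  -1.088  2.089  1.348  0.997  0.253] [-0.     0.002 -0.006 -0.01   0.001  0.002  0.002]
```

View pics/t4.png

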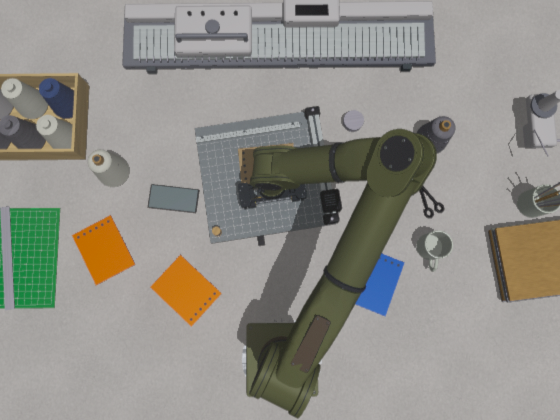

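```bash
python3 -c "
from h import *
s=r.snapshot('top');P=cloud(s)
for uv in [(400,155),(430,150),(425,180),(436,125),(350,155),(320,165),(300,165)]: print(uv,P[uv[1],uv[0]].round(3))
snap('scene','s4.png')"
```

```text
(400, 155) [ 0.448 -0.215  0.616]
(430, 150) [ 0.468 -0.283  0.578]
(425, 180) [ 0.415 -0.28   0.544]
(436, 125) [ 0.659 -0.443  0.133]
(350, 155) [ 0.472 -0.134  0.526]
(320, 165) [ 0.463 -0.077  0.478]
(300, 165) [ 0.47  -0.035  0.452]
```

View pics/s4.png

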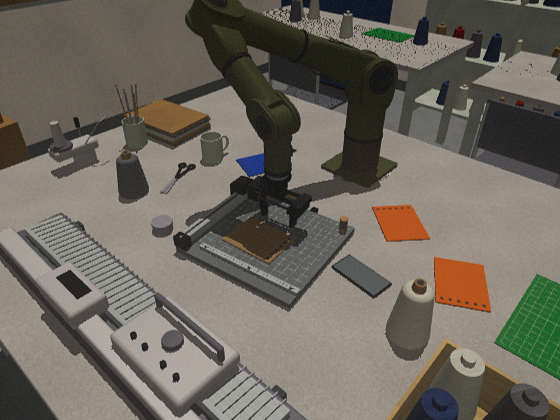

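play_rows([
  {"jaw":0,"dx":-0.003,"dy":0.001,"dz":0.004,"yaw":0},
  {"jaw":0,"dx":-0.007,"dy":0,"dz":0,"yaw":0},
  {"jaw":0,"dx":-0.008,"dy":0,"dz":0,"yaw":0},
  {"jaw":0,"dx":-0.005,"dy":0,"dz":0.0,"yaw":0},
  {"jaw":0,"dx":-0.005,"dy":0,"dz":0.0,"yaw":0},
])

```text
clock: 11.15
tool_pos: [0.498, 0.027, 0.0254]
eef_rot: [-0.072, 0.997, -0.011, -0.025]
contact_force: [-2.1, -0.8, 1.8]
opening: 1.003
```

```bash
python3 -c "
from h import *
go(-.01,.005,.0245,'y')
"
```

```text
clock 11.15 T-pos [-46.6   3.9] z 0.0254 F [-2.05 -0.78  1.8 ]
 now-axes shift [-0.0366  0.0012 -0.001 ] yaw(tool) -0.0026 tilt [ 0.051 -0.018 -0.999] q7 0.33
 after-turn shift [-0.0366  0.0011 -0.001 ]
```

```bash
python3 -c "
from h import *
snap('wrist','w5.png');print(r.get_state()['contact_force'])"
```

```text
[-0.62195823 -0.52108209  1.66014351]
```

View pics/w5.png

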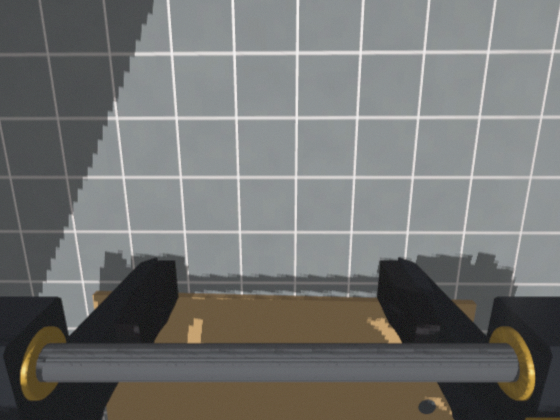

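```bash
cat >> h.py <<'E'
def wcam(s,st):
    """give wrist snapshot a world pose so ray()/W() work on it"""
    Tt=np.eye(4);Tt[:3,:3]=R.from_quat(st['eef_rot']).as_matrix();Tt[:3,3]=st['tool_pos']
    C=Tt@np.array(s['T_tool_cam']); s['position']=C[:3,3]; s['orientation']=R.from_matrix(C[:3,:3]).as_quat(); return s
E
python3 -c "
from h import *
st=r.get_state();s=wcam(r.snapshot('wrist'),st)
print((toT(ray(s,[(200,296),(280,298),(350,298)],.026))*1000).round(1))
Ci=np.linalg.inv(np.array(s['T_tool_cam']))
for p in [(0,0,0),(.009,0,0),(-.009,0,0),(0,.05,0),(.009,.05,0)]:
  c=Ci@np.r_[p,1]; K=s['mtx']; print(p,(K[0,2]+K[0,0]*c[0]/-c[2]).round(1),(K[1,2]-K[1,1]*c[1]/-c[2]).round(1))
"
```

```text
[[-36.8 -30.7]
 [-36.1   4.6]
 [-36.3  35.3]]
(0, 0, 0) 278.7 277.9
(0.009, 0, 0) 278.7 259.1
(-0.009, 0, 0) 278.7 296.0
(0, 0.05, 0) 393.7 277.9
(0.009, 0.05, 0) 395.7 259.1
```

play_rows([
  {"jaw":0,"dx":-0.006,"dy":0,"dz":0,"yaw":0},
  {"jaw":0,"dx":-0.006,"dy":0,"dz":0,"yaw":0},
  {"jaw":0,"dx":-0.006,"dy":0,"dz":0,"yaw":0},
  {"jaw":0,"dx":-0.006,"dy":0,"dz":0.0,"yaw":0},
  {"jaw":0,"dx":-0.005,"dy":0,"dz":0.0,"yaw":0},
])

```text
clock: 11.75
tool_pos: [0.5227, 0.0312, 0.0252]
eef_rot: [-0.074, 0.997, -0.012, -0.029]
contact_force: [-5.4, -1.1, 6.7]
opening: 1.002
```

```bash
python3 -c "
from h import *
go(-.01,.005,.0245,'y')
"
```

```text
clock 11.75 T-pos [-21.6   4.4] z 0.0252 F [-5.36 -1.09  6.74]
 now-axes shift [-0.0116  0.0006  0.    ] yaw(tool) 0.0017 tilt [ 0.06  -0.019 -0.998] q7 0.41
 after-turn shift [-0.0116  0.0006  0.    ]
```

```bash
python3 -c "
from h import *
st=r.get_state();s=wcam(snap('wrist','w6.png'),st);sat=cv2.cvtColor(s['frame'],cv2.COLOR_RGB2HSV)[...,1]
print(st['contact_force'])
e=edge(sat,(190,298),(370,298),w=25);print(e);print(toT(W(s,e,.026))*1000)
cv2.imwrite('pics/w6c.png',cv2.resize(s['frame'][230:350,80:480],None,fx=2,fy=2)[:,:,::-1])"
```

```text
[-5.35619131 -1.0949843   6.738908  ]
(array([190.1222645 , 293.01406216]), array([370.01409117, 297.42522875]), np.float64(0.26292251325568894))
[[-14.27899942 -34.48467677]
 [-13.10936578  44.35216971]]
```

View pics/w6c.png

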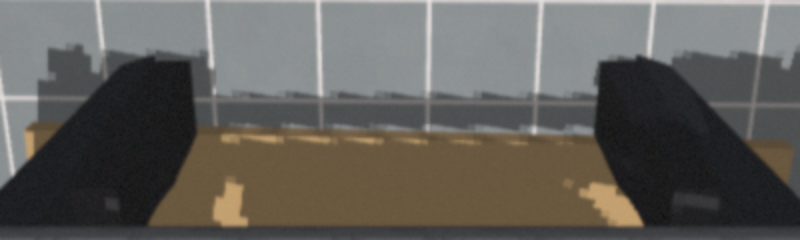

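play_rows([
  {"jaw":0,"dx":0,"dy":0,"dz":-0.004,"yaw":0},
  {"jaw":0,"dx":0.006,"dy":0,"dz":0,"yaw":0},
  {"jaw":0,"dx":0.006,"dy":0,"dz":0,"yaw":0},
  {"jaw":0,"dx":0,"dy":0,"dz":0.0,"yaw":0},
  {"jaw":0,"dx":0,"dy":0,"dz":0.0,"yaw":0},
])

```text
clock: 12.3
tool_pos: [0.5127, 0.0303, 0.0301]
eef_rot: [-0.074, 0.997, -0.011, -0.027]
contact_force: [0.9, 0.5, -0.6]
opening: 1.001
```

```bash
python3 -c "
from h import *
go(-.01,.005,.0245,'y')
st=r.get_state();s=wcam(snap('wrist','w7.png'),st);sat=cv2.cvtColor(s['frame'],cv2.COLOR_RGB2HSV)[...,1]
cv2.imwrite('pics/w7c.png',cv2.resize(s['frame'][230:350,80:480],None,fx=2,fy=2)[:,:,::-1])"
```

```text
clock 12.30 T-pos [-31.6   5. ] z 0.0301 F [ 0.92  0.47 -0.6 ]
 now-axes shift [-0.0219  0.0001  0.0043] yaw(tool) 0.0014 tilt [ 0.056 -0.018 -0.998] q7 0.38
 after-turn shift [-0.0219  0.0001  0.0043]
```

View pics/w7c.png

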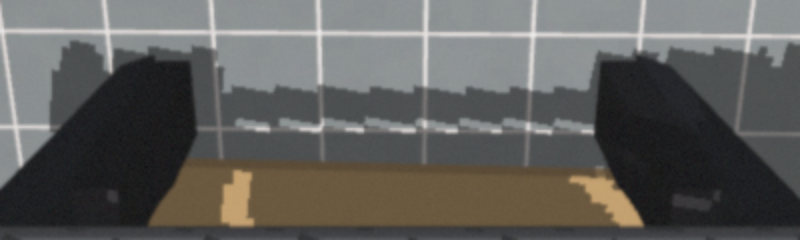

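Card untouched on back-off. Feel for the bed with the tips to learn their true height.

play_rows([
  {"jaw":0,"dx":0.003,"dy":0,"dz":0.003,"yaw":0},
  {"jaw":0,"dx":0,"dy":0,"dz":0.002,"yaw":0},
  {"jaw":0,"dx":0,"dy":0,"dz":0.0015,"yaw":0},
  {"jaw":0,"dx":0,"dy":0,"dz":0.0,"yaw":0},
  {"jaw":0,"dx":0,"dy":0,"dz":0.0,"yaw":0},
])

```text
clock: 12.85
tool_pos: [0.5097, 0.0297, 0.0238]
eef_rot: [-0.074, 0.997, -0.011, -0.027]
contact_force: [-0.6, -1.0, 1.4]
opening: 1.004
```

```bash
python3 -c "
from h import *
go(-.01,.005,.0245,'y')"
```

```text
clock 12.85 T-pos [-34.7   4.9] z 0.0238 F [-0.59 -1.03  1.36]
 now-axes shift [-0.0246  0.0001 -0.0021] yaw(tool) 0.0010 tilt [ 0.055 -0.018 -0.998] q7 0.37
 after-turn shift [-0.0246  0.0001 -0.0021]
```

play_rows([
  {"jaw":0,"dx":0,"dy":0,"dz":0.001,"yaw":0},
  {"jaw":0,"dx":0,"dy":0,"dz":0,"yaw":0},
  {"jaw":0,"dx":0,"dy":0,"dz":0.0,"yaw":0},
  {"jaw":0,"dx":0,"dy":0,"dz":0.0,"yaw":0},
  {"jaw":0,"dx":0,"dy":0,"dz":0.0,"yaw":0},
])

```text
clock: 13.35
tool_pos: [0.5097, 0.0297, 0.0237]
eef_rot: [-0.074, 0.997, -0.011, -0.027]
contact_force: [-1.0, -0.3, 3.2]
opening: 0.998
```

```bash
python3 -c "
from h import *
go(-.01,.005,.0245,'y')"
```

```text
clock 13.35 T-pos [-34.7   4.8] z 0.0237 F [-0.98 -0.31  3.21]
 now-axes shift [-0.0246  0.0001 -0.0021] yaw(tool) 0.0014 tilt [ 0.055 -0.018 -0.998] q7 0.37
 after-turn shift [-0.0246  0.0001 -0.0021]
```

play_rows([
  {"jaw":0,"dx":-0.004,"dy":0,"dz":-0.0005,"yaw":0},
  {"jaw":0,"dx":-0.006,"dy":0,"dz":0,"yaw":0},
  {"jaw":0,"dx":-0.005,"dy":0,"dz":0.0,"yaw":0},
  {"jaw":0,"dx":-0.003,"dy":0,"dz":0.0,"yaw":0},
  {"jaw":0,"dx":-0.003,"dy":0,"dz":0.0,"yaw":0},
])

```text
clock: 13.85
tool_pos: [0.5194, 0.0316, 0.0239]
eef_rot: [-0.079, 0.996, -0.013, -0.038]
contact_force: [-7.8, -3.0, 10.1]
opening: 1.004
```

```bash
python3 -c "
from h import *
go(-.01,.005,.0245,'y')
st=r.get_state();s=wcam(snap('wrist','w8.png'),st);sat=cv2.cvtColor(s['frame'],cv2.COLOR_RGB2HSV)[...,1]
e=edge(sat,(190,298),(370,298),w=25);print(e);print(toT(W(s,e,.026))*1000)"
```

```text
clock 13.85 T-pos [-24.8   5.3] z 0.0239 F [-7.82 -2.97 10.13]
 now-axes shift [-0.0147 -0.0005 -0.0018] yaw(tool) 0.0119 tilt [ 0.078 -0.021 -0.997] q7 0.43
 after-turn shift [-0.0147 -0.0003 -0.0018]
(array([189.84262496, 302.61122799]), array([369.63319466, 308.74737979]), np.float64(0.2533720433565778))
[[-13.22335243 -33.4903488 ]
 [-12.11951487  45.09719546]]
```

play_rows([
  {"jaw":0.45,"dx":0.002,"dy":0,"dz":-0.002,"yaw":0.01},
  {"jaw":0.45,"dx":0,"dy":0,"dz":0,"yaw":0},
  {"jaw":0.45,"dx":0,"dy":0,"dz":0.0,"yaw":0},
  {"jaw":0.45,"dx":0,"dy":0,"dz":0.0,"yaw":0},
  {"jaw":0.45,"dx":0,"dy":0,"dz":0.0,"yaw":0},
])

```text
clock: 14.4
tool_pos: [0.5198, 0.0316, 0.0253]
eef_rot: [-0.073, 0.997, -0.013, -0.037]
contact_force: [0.6, -0.3, -0.0]
opening: 0.57
```

```bash
python3 -c "
from h import *
go(-.01,.005,.0245,'y')"
```

```text
clock 14.40 T-pos [-24.4   5.3] z 0.0253 F [ 0.64 -0.3  -0.05]
 now-axes shift [-0.0144 -0.0003 -0.0003] yaw(tool) -0.0000 tilt [ 0.076 -0.021 -0.997] q7 0.42
 after-turn shift [-0.0144 -0.0003 -0.0003]
```

play_rows([
  {"jaw":0.45,"dx":-0.003,"dy":0,"dz":0.0008,"yaw":0},
  {"jaw":0.45,"dx":-0.004,"dy":0,"dz":0,"yaw":0},
  {"jaw":0.45,"dx":-0.004,"dy":0,"dz":0.0,"yaw":0},
  {"jaw":0.45,"dx":-0.003,"dy":0,"dz":0.0,"yaw":0},
  {"jaw":0.45,"dx":-0.002,"dy":0,"dz":0.0,"yaw":0},
])

```text
clock: 14.9
tool_pos: [0.5309, 0.0333, 0.0237]
eef_rot: [-0.075, 0.996, -0.015, -0.043]
contact_force: [-4.0, -1.6, 5.8]
opening: 0.549
```

```bash
cat > near.py <<'E'
from h import *
go(-.01,.005,.0245,'y')
st=r.get_state();s=wcam(snap('wrist','w9.png'),st);sat=cv2.cvtColor(s['frame'],cv2.COLOR_RGB2HSV)[...,1]
e=edge(sat,(230,298),(330,298),w=25);print(e[2],(toT(W(s,e,.026))*1000).round(1))
E
python3 near.py
```

```text
clock 14.90 T-pos [-13.2   5.3] z 0.0237 F [-4.   -1.61  5.76]
 now-axes shift [-0.0031 -0.0003 -0.0011] yaw(tool) 0.0034 tilt [ 0.087 -0.023 -0.996] q7 0.46
 after-turn shift [-0.0031 -0.0003 -0.0011]
0.3553331400216795 [[ -4.1 -15.8]
 [ -4.1  27.6]]
```

play_rows([
  {"jaw":0.45,"dx":0,"dy":0,"dz":-0.001,"yaw":0},
  {"jaw":0.45,"dx":-0.002,"dy":0,"dz":-0.0002,"yaw":0},
  {"jaw":0.45,"dx":-0.002,"dy":0,"dz":-0.0002,"yaw":0},
  {"jaw":0.45,"dx":-0.002,"dy":0,"dz":-0.0002,"yaw":0},
  {"jaw":0.45,"dx":0,"dy":0,"dz":0.0,"yaw":0},
])

```text
clock: 15.45
tool_pos: [0.5339, 0.034, 0.0245]
eef_rot: [-0.076, 0.996, -0.016, -0.047]
contact_force: [-1.6, -0.4, 0.6]
opening: 0.547
```

```bash
python3 near.py
```

```text
clock 15.45 T-pos [-10.1   5.6] z 0.0245 F [-1.57 -0.37  0.55]
 now-axes shift [-0.0001 -0.0006 -0.    ] yaw(tool) 0.0053 tilt [ 0.096 -0.024 -0.995] q7 0.48
 after-turn shift [-0.0001 -0.0006 -0.    ]
0.19005628437378638 [[ -1.  -15.7]
 [ -1.1  27.9]]
```

play_rows([
  {"jaw":0.45,"dx":-0.002,"dy":0,"dz":-0.0002,"yaw":0},
  {"jaw":0.45,"dx":-0.002,"dy":0,"dz":-0.0002,"yaw":0},
  {"jaw":0.45,"dx":-0.002,"dy":0,"dz":-0.0002,"yaw":0},
  {"jaw":0.45,"dx":-0.002,"dy":0,"dz":-0.0002,"yaw":0},
  {"jaw":0.45,"dx":0,"dy":0,"dz":0.0,"yaw":0},
])

```text
clock: 16.0
tool_pos: [0.5339, 0.034, 0.0244]
eef_rot: [-0.077, 0.995, -0.017, -0.055]
contact_force: [-1.1, 0.1, 1.4]
opening: 0.549
```

```bash
python3 near.py
```

```text
clock 16.00 T-pos [-10.1   5.5] z 0.0244 F [-1.06  0.07  1.44]
 now-axes shift [-0.0001 -0.0005 -0.    ] yaw(tool) 0.0086 tilt [ 0.113 -0.026 -0.993] q7 0.50
 after-turn shift [-0.0001 -0.0005 -0.0001]
0.2508749369818259 [[ -1.  -15.6]
 [ -1.1  27.9]]
```

play_rows([
  {"jaw":0.45,"dx":0.006,"dy":0,"dz":0,"yaw":0},
  {"jaw":0.45,"dx":0.008,"dy":0,"dz":-0.01,"yaw":0},
  {"jaw":0.45,"dx":0,"dy":0,"dz":-0.03,"yaw":0},
  {"jaw":0.45,"dx":0,"dy":0,"dz":-0.04,"yaw":0},
  {"jaw":0.45,"dx":0,"dy":0,"dz":-0.04,"yaw":0},
])

```text
clock: 16.55
tool_pos: [0.5316, 0.0356, 0.1454]
eef_rot: [-0.077, 0.995, -0.018, -0.056]
contact_force: [1.9, 0.3, -0.3]
opening: 0.552
```

```bash
python3 -c "
from h import *
go(.06,.15,.10,'x')
print(np.round(r.get_state()['q'],3))"
```

```text
clock 16.55 T-pos [-12.1   7.5] z 0.1454 F [ 1.92  0.28 -0.26]
 now-axes shift [-0.0776  0.1431  0.0329] yaw(tool) -1.5627 tilt [ 0.115 -0.026 -0.993] q7 0.61
 after-turn shift [-0.147  -0.0709  0.0305]
[ 0.437  1.036 -1.203  1.796  0.994  1.228  0.609]
```

play_rows([
  {"jaw":0.45,"dx":-0.026,"dy":0.04,"dz":0,"yaw":0},
  {"jaw":0.45,"dx":-0.026,"dy":0.04,"dz":0,"yaw":0},
  {"jaw":0.45,"dx":-0.026,"dy":0.04,"dz":0,"yaw":0},
  {"jaw":0.45,"dx":0,"dy":0.02,"dz":0,"yaw":0.14},
  {"jaw":0.45,"dx":0,"dy":0,"dz":0,"yaw":0.14},
])

```text
clock: 17.05
tool_pos: [0.5942, 0.1916, 0.1435]
eef_rot: [0.071, 0.996, -0.021, -0.044]
contact_force: [0.1, -0.6, 0.6]
opening: 0.555
```

play_rows([
  {"jaw":0.45,"dx":0,"dy":0,"dz":0,"yaw":0.145},
  {"jaw":0.45,"dx":0,"dy":0,"dz":0,"yaw":0.145},
  {"jaw":0.45,"dx":0,"dy":0,"dz":0,"yaw":0.145},
  {"jaw":0.45,"dx":0,"dy":0,"dz":0,"yaw":0.145},
  {"jaw":0.45,"dx":0,"dy":0,"dz":0,"yaw":0.145},
])

```text
clock: 17.55
tool_pos: [0.5947, 0.1958, 0.1478]
eef_rot: [0.431, 0.901, -0.031, -0.031]
contact_force: [-0.5, 0.3, -0.4]
opening: 0.553
```

```bash
python3 -c "
from h import *
go(.06,.15,.10,'x')
print(np.round(r.get_state()['q'],3))
snap('top','t5.png')"
```

```text
clock 17.55 T-pos [ 73.8 156.7] z 0.1478 F [-0.49  0.3  -0.45]
 now-axes shift [-0.0002 -0.0113  0.0489] yaw(tool) 0.5329 tilt [ 0.029 -0.083 -0.996] q7 -0.40
 after-turn shift [-0.0081 -0.0098  0.0486]
[ 0.073  1.008 -0.972  1.528  0.834  1.164 -0.402]
```

View pics/t5.png

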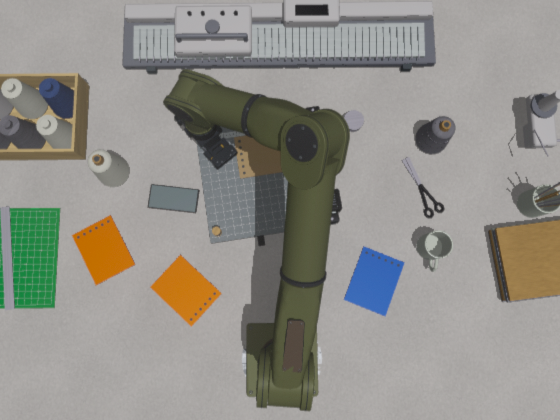

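play_rows([
  {"jaw":0.45,"dx":0,"dy":0,"dz":0,"yaw":0.135},
  {"jaw":0.45,"dx":0,"dy":0,"dz":0,"yaw":0.135},
  {"jaw":0.45,"dx":0,"dy":0,"dz":0,"yaw":0.135},
  {"jaw":0.45,"dx":0,"dy":0,"dz":0,"yaw":0.12},
  {"jaw":0.45,"dx":0,"dy":0,"dz":0,"yaw":0},
])

```text
clock: 18.1
tool_pos: [0.5952, 0.1971, 0.1517]
eef_rot: [0.654, 0.756, -0.035, -0.02]
contact_force: [0.2, 0.9, -0.6]
opening: 0.552
```

```bash
cat > trail.py <<'E'
from h import *
go(.06,.14,.10,'x')
print(np.round(r.get_state()['q'],3))
E
python3 trail.py
python3 - <<'E'
from h import *
st=r.get_state();s=wcam(snap('wrist','w10.png'),st)
E
```

```text
clock 18.10 T-pos [ 74.5 157.9] z 0.1517 F [ 0.16  0.94 -0.59]
 now-axes shift [-0.0171 -0.0103  0.053 ] yaw(tool) -0.0041 tilt [-0.015 -0.079 -0.997] q7 -0.87
 after-turn shift [-0.0171 -0.0104  0.053 ]
[ 0.029  0.958 -0.855  1.533  0.745  1.092 -0.873]
```

View pics/w10.png

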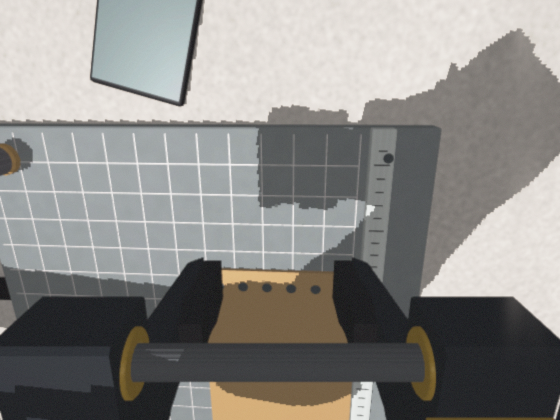

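play_rows([
  {"jaw":0,"dx":-0.01,"dy":-0.012,"dz":0.02,"yaw":0},
  {"jaw":0,"dx":-0.006,"dy":-0.012,"dz":0.02,"yaw":0},
  {"jaw":0,"dx":0,"dy":0,"dz":0.02,"yaw":0},
  {"jaw":0,"dx":0,"dy":0,"dz":0.02,"yaw":0},
  {"jaw":0,"dx":0,"dy":0,"dz":0.015,"yaw":0},
])

```text
clock: 18.65
tool_pos: [0.5683, 0.177, 0.06]
eef_rot: [0.645, 0.764, -0.03, -0.019]
contact_force: [0.3, -0.0, -0.2]
opening: 0.981
```

```bash
python3 trail.py
python3 - <<'E'
from h import *
st=r.get_state();s=wcam(snap('wrist','w11.png'),st)
E
```

```text
clock 18.65 T-pos [ 45. 142.] z 0.0600 F [ 0.26 -0.04 -0.23]
 now-axes shift [-0.0026  0.0122 -0.0409] yaw(tool) 0.0212 tilt [-0.008 -0.07  -0.998] q7 -0.97
 after-turn shift [-0.0023  0.0122 -0.0409]
[ 0.034  1.041 -0.783  1.688  0.885  0.886 -0.973]
```

View pics/w11.png

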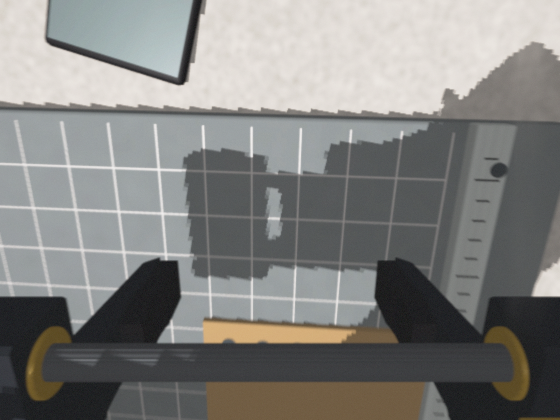

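play_rows([
  {"jaw":0,"dx":0,"dy":0,"dz":0.018,"yaw":0.01},
  {"jaw":0,"dx":0,"dy":0,"dz":0.012,"yaw":0.01},
  {"jaw":0,"dx":0,"dy":0,"dz":0.005,"yaw":0},
  {"jaw":0,"dx":0,"dy":0,"dz":0.003,"yaw":0},
  {"jaw":0,"dx":0,"dy":0,"dz":0.003,"yaw":0},
])

```text
clock: 19.2
tool_pos: [0.5661, 0.1766, 0.0258]
eef_rot: [0.65, 0.759, -0.03, -0.017]
contact_force: [-5.5, -3.6, 17.0]
opening: 1.0
```

```bash
cat >> trail.py <<'E'
st=r.get_state();s=wcam(snap('wrist','wt.png'),st);sat=cv2.cvtColor(s['frame'],cv2.COLOR_RGB2HSV)[...,1]
import sys
v=float(sys.argv[1]) if len(sys.argv)>1 else 310
e=edge(sat,(235,v),(360,v),w=30);print(np.round(e[0],1),np.round(e[1],1),e[2],(toT(W(s,e,.026))*1000).round(1))
E
python3 trail.py
```

```text
clock 19.20 T-pos [ 42.7 141.9] z 0.0258 F [-5.53 -3.55 16.99]
 now-axes shift [-0.003   0.0123 -0.0752] yaw(tool) 0.0057 tilt [-0.013 -0.067 -0.998] q7 -1.03
 after-turn shift [-0.0029  0.0123 -0.0752]
[ 0.014  1.083 -0.744  1.703  0.935  0.831 -1.03 ]
[234.3 335.8] [359.2 339.1] 1.885309381113589 [[ 23.9 111.1]
 [ 81.1 112.6]]
```

play_rows([
  {"jaw":0,"dx":0,"dy":-0.005,"dz":0.002,"yaw":0},
  {"jaw":0,"dx":0,"dy":-0.005,"dz":0.002,"yaw":0},
  {"jaw":0,"dx":0,"dy":-0.005,"dz":0.002,"yaw":0},
  {"jaw":0,"dx":0,"dy":-0.005,"dz":0.002,"yaw":0},
  {"jaw":0,"dx":0,"dy":-0.005,"dz":0.002,"yaw":0},
])

```text
clock: 19.75
tool_pos: [0.5537, 0.1769, 0.0244]
eef_rot: [0.651, 0.759, -0.017, -0.01]
contact_force: [5.0, -0.5, 6.9]
opening: 1.002
```

```bash

python3 trail.py 335
```

```text
clock 19.75 T-pos [ 30.4 144. ] z 0.0244 F [ 5.05 -0.54  6.95]
 now-axes shift [-0.0048  0.0266 -0.0766] yaw(tool) 0.0058 tilt [-0.007 -0.038 -0.999] q7 -1.10
 after-turn shift [-0.0046  0.0267 -0.0766]
[ 0.005  1.063 -0.721  1.771  0.985  0.761 -1.102]
[235.1 344.4] [360.  343.7] 1.0445433199325227 [[ 12.1 110.1]
 [ 69.2 112.5]]
```

play_rows([
  {"jaw":0,"dx":0,"dy":-0.005,"dz":0.002,"yaw":0},
  {"jaw":0,"dx":0,"dy":-0.005,"dz":0.002,"yaw":0},
  {"jaw":0,"dx":0,"dy":-0.005,"dz":0.002,"yaw":0},
  {"jaw":0,"dx":0,"dy":-0.005,"dz":0.002,"yaw":0},
  {"jaw":0,"dx":0,"dy":-0.005,"dz":0.002,"yaw":0},
])

```text
clock: 20.3
tool_pos: [0.5474, 0.1776, 0.0225]
eef_rot: [0.652, 0.758, 0.0, 0.0]
contact_force: [8.5, -1.8, 12.5]
opening: 0.998
```

```bash

python3 trail.py 343
```

```text
clock 20.30 T-pos [ 24.3 145.7] z 0.0225 F [ 8.47 -1.84 12.5 ]
 now-axes shift [-0.0058  0.0357 -0.0775] yaw(tool) 0.0022 tilt [-0.001  0.001 -1.   ] q7 -1.19
 after-turn shift [-0.0057  0.0357 -0.0775]
[-0.01   1.044 -0.689  1.83   1.052  0.686 -1.188]
[235.  344.1] [360.  344.4] 1.4898971779173737 [[  6.2 114.2]
 [ 62.7 114.2]]
```

View pics/wt.png

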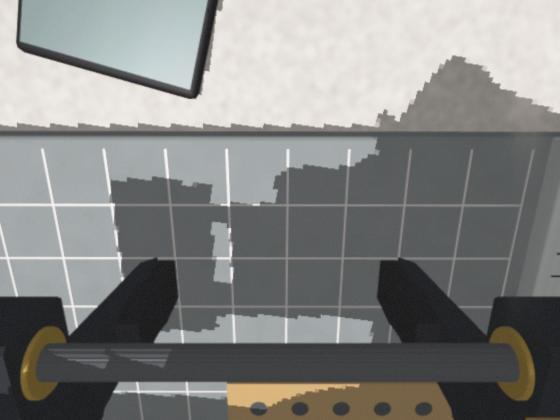

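play_rows([
  {"jaw":0.15,"dx":0,"dy":0,"dz":-0.003,"yaw":0},
  {"jaw":0.15,"dx":0,"dy":0.01,"dz":0,"yaw":0},
  {"jaw":0.15,"dx":-0.004,"dy":0.012,"dz":0,"yaw":0},
  {"jaw":0.15,"dx":-0.006,"dy":0.012,"dz":0,"yaw":0},
  {"jaw":0.15,"dx":0,"dy":0,"dz":0,"yaw":0},
])

```text
clock: 20.85
tool_pos: [0.5795, 0.1733, 0.0248]
eef_rot: [0.65, 0.76, -0.002, -0.002]
contact_force: [-0.4, 0.0, -0.4]
opening: 0.851
```

```bash

python3 trail.py 360
```

```text
clock 20.85 T-pos [ 55.5 136.6] z 0.0248 F [-0.4   0.05 -0.4 ]
 now-axes shift [ 0.0033  0.0041 -0.0753] yaw(tool) 0.0068 tilt [-0.    -0.005 -1.   ] q7 -1.07
 after-turn shift [ 0.0034  0.0041 -0.0753]
[ 0.02   1.07  -0.719  1.732  0.997  0.757 -1.071]
[234.7 380. ] [359.7 381.7] 0.26251604687422536 [[36.5 82.7]
 [96.1 82.4]]
```

View pics/wt.png

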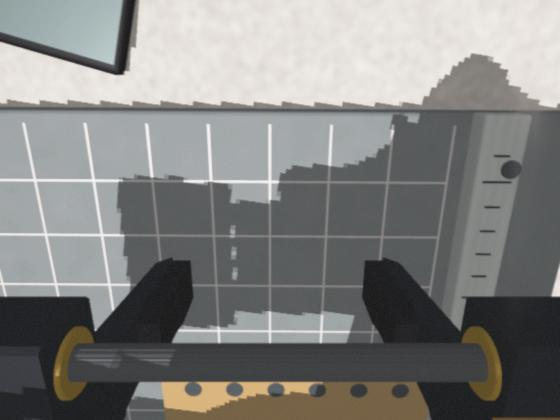

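play_rows([
  {"jaw":0.15,"dx":-0.008,"dy":0.001,"dz":0.0008,"yaw":0.006},
  {"jaw":0.15,"dx":-0.01,"dy":0.001,"dz":0,"yaw":0},
  {"jaw":0.15,"dx":-0.006,"dy":0,"dz":0,"yaw":0},
  {"jaw":0.15,"dx":-0.004,"dy":0,"dz":0,"yaw":0},
  {"jaw":0.15,"dx":0,"dy":0,"dz":0,"yaw":0},
])

```text
clock: 21.4
tool_pos: [0.5812, 0.1441, 0.0231]
eef_rot: [0.651, 0.759, -0.004, -0.004]
contact_force: [-0.3, 0.3, 0.3]
opening: 0.85
```

```bash

python3 trail.py 320
```

```text
clock 21.40 T-pos [ 52.9 107.5] z 0.0231 F [-0.32  0.27  0.25]
 now-axes shift [ 0.0325  0.0064 -0.077 ] yaw(tool) 0.0044 tilt [-0.    -0.011 -1.   ] q7 -1.03
 after-turn shift [ 0.0325  0.0063 -0.077 ]
[ 0.068  1.07  -0.718  1.745  1.     0.753 -1.034]
[245.6 348.1] [355.  306.7] 11.322278745370262 [[39.5 73.2]
 [87.8 95.6]]
```

View pics/wt.png

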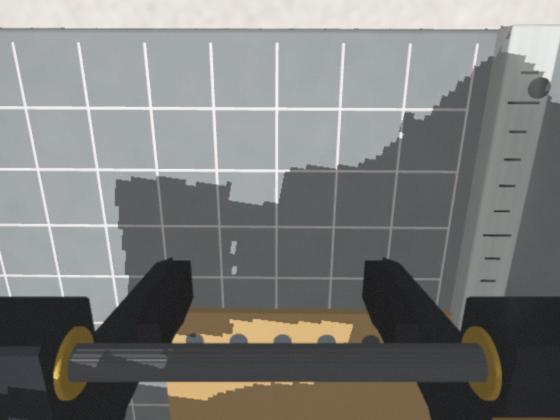

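play_rows([
  {"jaw":0.15,"dx":-0.008,"dy":0.002,"dz":-0.0005,"yaw":0.004},
  {"jaw":0.15,"dx":-0.008,"dy":0.001,"dz":0,"yaw":0},
  {"jaw":0.15,"dx":-0.008,"dy":0.001,"dz":0,"yaw":0},
  {"jaw":0.15,"dx":-0.008,"dy":0,"dz":0,"yaw":0},
  {"jaw":0.15,"dx":-0.008,"dy":0,"dz":0,"yaw":0},
])

```text
clock: 21.95
tool_pos: [0.5906, 0.1059, 0.0239]
eef_rot: [0.652, 0.758, -0.003, -0.005]
contact_force: [-0.9, 1.4, -0.2]
opening: 0.846
```

```bash

python3 trail.py 305
```

```text
clock 21.95 T-pos [56.5 68.3] z 0.0239 F [-0.9   1.44 -0.21]
 now-axes shift [ 0.072   0.0028 -0.0759] yaw(tool) 0.0034 tilt [ 0.004 -0.012 -1.   ] q7 -0.96
 after-turn shift [ 0.072   0.0026 -0.0759]
[ 0.138  1.071 -0.724  1.74   0.997  0.758 -0.964]
[235.1 297. ] [360.1 298.5] 0.20184716631011917 [[39.  60.2]
 [93.5 60.1]]
```

View pics/wt.png

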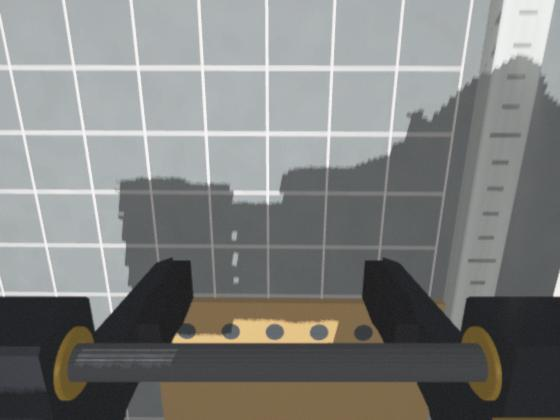

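play_rows([
  {"jaw":0.15,"dx":-0.008,"dy":0.001,"dz":0,"yaw":0.003},
  {"jaw":0.15,"dx":-0.008,"dy":0.001,"dz":0,"yaw":0},
  {"jaw":0.15,"dx":-0.008,"dy":0,"dz":0,"yaw":0},
  {"jaw":0.15,"dx":-0.008,"dy":0,"dz":0,"yaw":0},
  {"jaw":0.15,"dx":-0.008,"dy":0,"dz":0,"yaw":0},
])

```text
clock: 22.5
tool_pos: [0.599, 0.062, 0.0236]
eef_rot: [0.653, 0.757, -0.004, -0.005]
contact_force: [-1.2, 1.2, 0.3]
opening: 0.851
```

```bash

python3 trail.py 298
```

```text
clock 22.50 T-pos [58.4 23.6] z 0.0236 F [-1.19  1.2   0.27]
 now-axes shift [ 0.1166  0.0006 -0.0761] yaw(tool) -0.0002 tilt [ 0.003 -0.012 -1.   ] q7 -0.89
 after-turn shift [ 0.1166  0.0006 -0.0761]
[ 0.212  1.074 -0.727  1.732  0.997  0.765 -0.89 ]
[235.  297.7] [360.  298.6] 0.2505742828068267 [[40.9 15.4]
 [95.3 15.3]]
```

play_rows([
  {"jaw":0.15,"dx":-0.008,"dy":0,"dz":0,"yaw":0},
  {"jaw":0.15,"dx":-0.008,"dy":0,"dz":0,"yaw":0},
  {"jaw":0.15,"dx":-0.008,"dy":0,"dz":0,"yaw":0},
  {"jaw":0.15,"dx":-0.007,"dy":0,"dz":0,"yaw":0},
  {"jaw":0.15,"dx":-0.005,"dy":0,"dz":0,"yaw":0},
])

```text
clock: 23.05
tool_pos: [0.6054, 0.0209, 0.0235]
eef_rot: [0.654, 0.756, -0.004, -0.004]
contact_force: [-0.9, 1.1, 0.2]
opening: 0.85
```

```bash

python3 trail.py 298; python3 -c "
from h import *
s=snap('top');cv2.imwrite('pics/t6c.png',cv2.resize(s['frame'][90:250,180:370],None,fx=4,fy=4,interpolation=cv2.INTER_CUBIC)[:,:,::-1])"
```

```text
clock 23.05 T-pos [ 58.8 -17.9] z 0.0235 F [-0.9   1.12  0.24]
 now-axes shift [ 0.1579 -0.     -0.0764] yaw(tool) -0.0024 tilt [ 0.001 -0.012 -1.   ] q7 -0.82
 after-turn shift [ 0.1579  0.0004 -0.0764]
[ 0.279  1.077 -0.729  1.721  0.996  0.774 -0.819]
[235. 298.] [360.  298.4] 0.16491325203632093 [[ 41.2 -26.1]
 [ 95.6 -26.1]]
```

View pics/t6c.png

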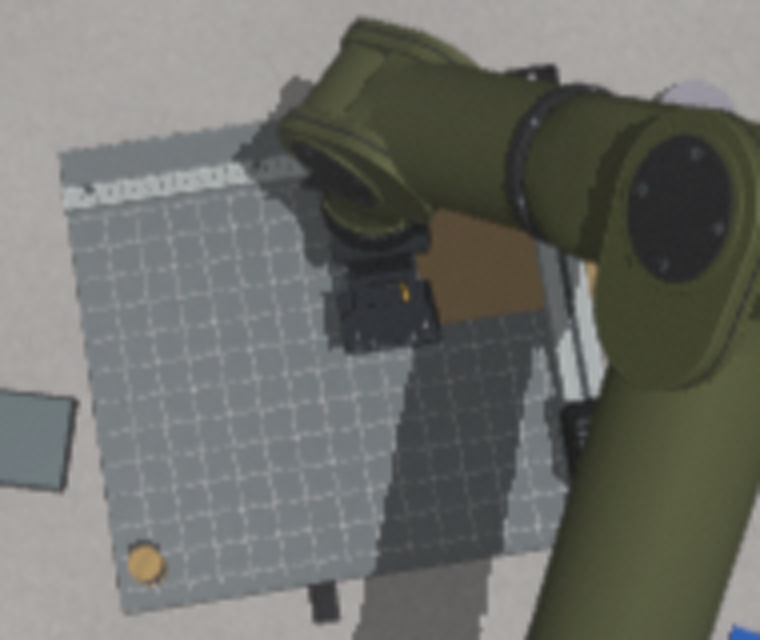

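play_rows([
  {"jaw":0.15,"dx":-0.005,"dy":0,"dz":0,"yaw":0},
  {"jaw":0.15,"dx":-0.005,"dy":0,"dz":0,"yaw":0},
  {"jaw":0.15,"dx":-0.002,"dy":0,"dz":0,"yaw":0},
  {"jaw":0.15,"dx":0,"dy":0,"dz":0,"yaw":0},
  {"jaw":0.15,"dx":0,"dy":0,"dz":0,"yaw":0},
])

```text
clock: 23.65
tool_pos: [0.6075, 0.0083, 0.0235]
eef_rot: [0.654, 0.757, -0.004, -0.004]
contact_force: [-0.2, 0.6, 0.3]
opening: 0.847
```

```bash

python3 trail.py 298
```

```text
clock 23.65 T-pos [ 58.9 -30.7] z 0.0235 F [-0.16  0.63  0.35]
 now-axes shift [ 0.1707 -0.0002 -0.0764] yaw(tool) -0.0023 tilt [ 0.    -0.011 -1.   ] q7 -0.80
 after-turn shift [ 0.1707  0.0002 -0.0764]
[ 0.3    1.079 -0.731  1.716  0.995  0.778 -0.796]
[235. 298.] [360.  298.4] 0.12119833526307298 [[ 41.4 -39. ]
 [ 95.8 -38.9]]
```

play_rows([
  {"jaw":0.15,"dx":0.008,"dy":0,"dz":0,"yaw":0},
  {"jaw":0.15,"dx":0.004,"dy":0,"dz":-0.02,"yaw":0},
  {"jaw":0.15,"dx":0,"dy":0,"dz":-0.04,"yaw":0},
  {"jaw":0.15,"dx":0,"dy":0,"dz":-0.045,"yaw":0},
  {"jaw":0.15,"dx":0,"dy":0,"dz":-0.045,"yaw":0},
])

```text
clock: 24.2
tool_pos: [0.6031, 0.0224, 0.1754]
eef_rot: [0.652, 0.758, -0.009, -0.008]
contact_force: [0.7, -0.5, 0.5]
opening: 0.852
```

play_rows([
  {"jaw":0.15,"dx":-0.03,"dy":0,"dz":-0.03,"yaw":0},
  {"jaw":0.15,"dx":-0.03,"dy":0,"dz":-0.02,"yaw":0},
  {"jaw":0.15,"dx":-0.03,"dy":0,"dz":0,"yaw":0},
  {"jaw":0.15,"dx":-0.03,"dy":0,"dz":0,"yaw":0},
  {"jaw":0.15,"dx":0,"dy":0,"dz":0,"yaw":0},
])

```text
clock: 24.7
tool_pos: [0.6269, -0.0916, 0.245]
eef_rot: [0.648, 0.762, -0.001, -0.001]
contact_force: [-1.6, -0.2, -0.6]
opening: 0.851
```

```bash
python3 - <<'E'
from h import *
go(.06,-.17,.24,'x'); print(r.get_state()['q'].round(2))
st=r.get_state();s=wcam(snap('wrist','w20.png'),st)
E
```

```text
clock 24.70 T-pos [  63.4 -132.4] z 0.2450 F [-1.63 -0.25 -0.63]
 now-axes shift [-0.0376 -0.0039  0.005 ] yaw(tool) 0.0130 tilt [ 0.001 -0.003 -1.   ] q7 -0.37
 after-turn shift [-0.0376 -0.0034  0.005 ]
[ 0.54  0.84 -0.94  1.51  0.71  1.17 -0.37]
```

View pics/w20.png

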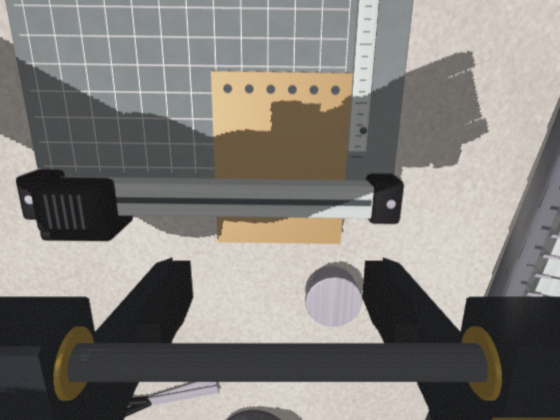

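The wrist view shows the head (75,210) against its near block (45,185). The card runs from its trailing edge (row 72) out under the rail to its leading edge (row 243). Now I'll measure it.

```bash
cat > fin.py <<'E'
from h import *
st=r.get_state();s=wcam(r.snapshot('wrist'),st)
cv2.imwrite('pics/wf.png',s['frame'][:,:,::-1])
g=cv2.cvtColor(s['frame'],cv2.COLOR_RGB2GRAY);hsv=cv2.cvtColor(s['frame'],cv2.COLOR_RGB2HSV);sat=hsv[...,1]
import json,sys
E=json.load(open('edges.json'))
for k,(im,a,b,z) in E.items():
    e=edge(sat if im=='s' else g,a,b,w=4); P=toT(W(s,e,z))*1000
    print(k,np.round(e[0],1),np.round(e[1],1),'res %.2f'%e[2],P.round(1).tolist(),'dir %.4f'%ang(P))
E
cat > edges.json <<'E'
{"trail":["s",[214,72],[350,74],0.026],"lead":["s",[222,243],[338,244],0.026],
"near_in":["s",[211,78],[216,176],0.026],"near_out":["s",[218,219],[218,240],0.026],
"far_out":["s",[342,222],[341,240],0.026],"far_in":["s",[351,78],[346,145],0.026],
"railL":["g",[120,182],[365,181],0.056],"railR":["g",[130,215],[365,219],0.056],
"fence_front":["g",[358,10],[350,150],0.032],"fence_back":["g",[377,10],[369,150],0.032]}
E
python3 fin.py
python3 -c "
import cv2;i=cv2.imread('pics/wf.png');cv2.imwrite('pics/wfc.png',cv2.resize(i[60:260,190:420],None,fx=3,fy=3,interpolation=cv2.INTER_CUBIC))"
```

```text
trail [213.9  74.9] [349.9  77.3] res 0.28 [[4.4, -41.1], [129.4, -41.0]] dir 0.0002
lead [222.  245.1] [338.  246.7] res 0.18 [[6.9, -211.0], [129.7, -210.6]] dir 0.0032
near_in [210.8  78. ] [214.4 176.1] res 0.32 [[1.3, -43.8], [1.5, -136.2]] dir -1.5692
near_out [215.8 219.1] [217.1 240.1] res 0.21 [[1.3, -181.9], [1.9, -205.3]] dir -1.5440
far_out [341.6 221.9] [339.4 239.8] res 0.24 [[131.6, -182.6], [130.7, -202.7]] dir -1.6149
far_in [352.   78.1] [346.6 145.1] res 0.22 [[131.4, -41.6], [130.9, -103.1]] dir -1.5775
railL [120.  179.8] [364.9 184.7] res 0.22 [[-80.2, -134.1], [144.9, -134.8]] dir -0.0030
railR [130.  216.8] [364.9 221.6] res 0.41 [[-74.9, -170.0], [148.1, -170.9]] dir -0.0042
fence_front [358.2  10. ] [348.1 149.9] res 0.08 [[131.2, 13.6], [131.6, -106.8]] dir -1.5678
fence_back [377.2  10. ] [365.3 149.7] res 0.18 [[147.5, 13.9], [148.0, -106.4]] dir -1.5666
```

View pics/wfc.png

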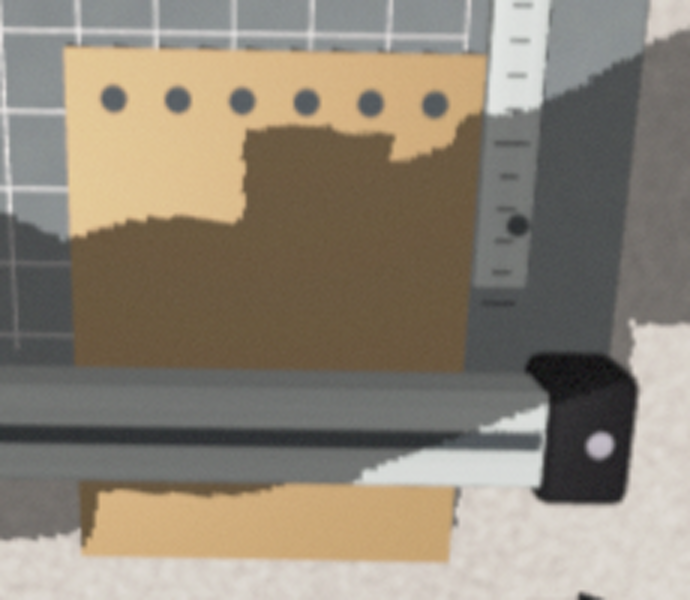

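```bash
python3 - <<'E'
from h import *
st=r.get_state();s=wcam(r.snapshot('wrist'),st);P=wcloud(s,st);L=toT(P)
m=(P[...,2]>.084)&(P[...,2]<.1)&(abs(L[...,1]+.154)<.04)&(abs(L[...,0]+.11)<.06)
print('head top x range',np.percentile(L[m][:,0],[1,50,99]).round(4),np.median(P[m][:,2]))
m=(P[...,2]>.05)&(P[...,2]<.066)&(abs(L[...,1]+.154)<.015)&(L[...,0]<-.145)&(L[...,0]>-.22)
print('near block',np.percentile(L[m][:,0],[1,50,99]).round(4))
i=cv2.resize(s['frame'][150:260,0:160],None,fx=4,fy=4,interpolation=cv2.INTER_CUBIC);cv2.imwrite('pics/hd.png',i[:,:,::-1])
print((toT(ray(s,[(38,181),(38,206),(115,184),(115,208)],.091))*1000).round(1))
E
```

```text
head top x range [-0.1444 -0.1122 -0.0853] 0.08992928228462195
near block [-0.177  -0.1692 -0.157 ]
[[-132.8 -125.4]
 [-136.6 -147.1]
 [ -69.7 -126.7]
 [ -72.  -147.5]]
```

View pics/hd.png

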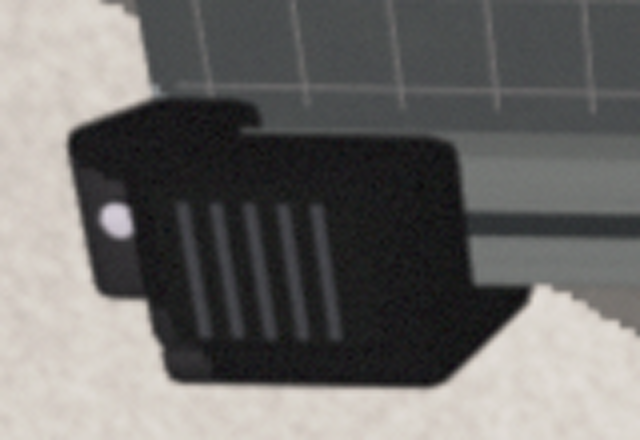

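```bash
python3 -c "
from h import *
print(r.get_state()['contact_force'].round(2), r.get_state()['clock'])
print(r.finish_job())"
```

```text
[ 0.14  0.64 -0.67] 24.85
the job is handed in; nothing more can be done
None
```

I slid the cutter head back to its stop, pushed the card square against the fence, then pushed it out under the rail. I handed the job in at about 25 s of the 70 s allowed.

What the last checks showed, all from one wrist-camera view with the gripper clear of everything:

| Check | Measured | Required |
|---|---|---|
| Overhang (leading edge at y −210.8 mm, outer rail edge at −170.4 mm) | about 40.4 mm | 35 to 45 mm |
| Far edge to fence face | within 1 mm | within 4 mm |
| Card angle to the trimmer, from the card's edges running fully in view | 0.007 rad or less | below 0.035 rad |
| Cutter head centre | about x −115 to −116 mm, no more than about 3 mm from the near block | within 8 mm of its stop |

- **Card length:** it measured 169.8 mm against the stated 170 mm, so the scale of the view is sound.
- **Cutter head:** it stopped firmly at 8.8 N. I worked out its end position from that and the near block, and have no direct joint reading.
- **Disagreements:** the rail's inner edge measured about 4 mm off, probably because the camera also sees the rail's side face, so I used the outer edge. The two short stretches of card edge beyond the rail gave angles up to 0.044 rad. They are only about 20 mm long, so I relied on the long edges.
- **Card height:** during the fence push the tips rode slightly onto the card. I backed off, lowered them and finished the push. The card stayed down in every picture I took, but I did not measure its height at the end.
- **Other objects:** I saw no sign that any of them had moved, but I did not measure their positions again at the end.

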